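Stir the soaking dice blanks and close the jar

ROBOT

A 7-joint arm with a two-finger parallel gripper is mounted at the origin on the work surface. World frame = base frame: x ahead of the robot, y to its left, z up, the work surface at z = 0. Lengths are in m, angles in rad, forces in N, time in s.
With the tool pointing down it reaches from about 0.35 to 0.9 m from the base axis. Payload 8.1 kg.
Tool frame: the origin (TCP) lies between the finger pads; the fingertips stand 19 mm ahead of it and the grasp point (between the pads) is the TCP; y points along the fingers, x is the direction in which the jaws open and shut, and the axes are right-handed (so a half turn about y gives the same grasp; the last joint's range is limited). The gripper opens to 92 mm and grips with 3 to 60 N. Pads are 19 mm wide; open, the fingers measure 130 mm over their backs; the gripper's body (75 mm by 190 mm) begins 47 mm behind the grasp point.
Start: joints at [-1.415, 0.434, 0.025, 1.573, -0.012, 1.134, -0.075], TCP at [0.16, 0.604, 0.246] pointing down, gripper open.
Joint ranges: [-2.62, 2.62], [-0.44, 2.09], [-1.27, 1.32], [0.08, 2.57], [-1.32, 4.46], [0.12, 2], [-2.74, 2.74]. Speed limits (rad/s): [2.22, 2.22, 3.01, 3.01, 3.14, 3.14, 3.14].

INTERFACE

Orientations are given as a rotation vector (axis times angle).
In Python, from cell import arm gives the robot as it stands.
- The arm moves only by the tool move_arm, never from a script. Its argument "series" is a list of rows, each an object of numbers: "x", "y", "z": the shift along the tool's x, y, z in cm; "rx", "ry", "rz": the turn, a rotation vector about the tool's x, y, z in rad. In form: [{"x": .., "y": .., "z": .., "rx": .., "ry": .., "rz": ..}, ...]. A call has 1 to 12 rows; each row shifts and turns the pose as measured when the row begins, along the tool's axes as they then stand; what a row does not reach is not made up. A row lasts 1/8 s, in which the tool goes at most 62.5 mm and 10.7 degrees, less where a joint would pass 70% of its speed; a pose out of reach is approached as far as the arm can. A call is refused whole if a number of a shift passes 6.25 or a number of a turn 0.188, either way. A call with a gripper value outside its range is refused whole. "jaw" is the finger opening in cm, from 0 to 9.18, set as the call begins (left out, the last holds). The fingers move at their own pace and stop on an object; "newtons" is the grip in N (left out, the last holds). Time passes only in rows, so rows that do not move let the fingers close. It gives the time, the measured TCP pose, the force and the opening at its end, in the units of the state.
- arm.observe(): the state, without advancing time (a new reading comes with each control period).
- arm.get_image(name): name is "scene" or "side" or "wrist"; returns the picture (480x640x3 uint8, blue, green, red); there is no depth.
- arm.camera_params(name): a dict with "K" (3x3 intrinsics, pixels), "k1" (the pictures are not rectified: a ray, as slopes to the right and down, at radius r is drawn at 1 + k1 r^2 times it, then the intrinsics apply), "R" (3x3) and "t" (3): a world point X has camera coordinates R X + t; the wrist camera has in their place "tool_from_camera" (4x4, takes a point from camera to tool coordinates, whose origin is the TCP and whose axes are the tool frame's). Camera axes: x right, y down, z forward; pixel columns grow to the right and rows downward; lengths in m; the calibration is good to about 2 mm. A picture is of the moment at which its call begins: read the wrist's pose just before it. camera_params takes no time and is no camera call.
- arm.sign_off(): hands the job in, once; it reports no verdict.
The state is a dict: "clock": time; "joints": joint angles; "dq": joint speeds; "joint_efforts": joint torques, N m; "position": TCP position; "ee_rot": TCP orientation; "force": force on the tool from outside, world axes, zero at the start; "ft_torque": the same for the moment, N m; "width": opening from 0.0 (shut) to 1.0 (fully open).
Only numpy, scipy, OpenCV 4.12 (cv2) and the standard library are available. Lean on these libraries where they do the work, as an engineer would, in place of code of your own. Each camera call takes 0.05 s, during which the arm holds its last target.

TASK

Take the brass polishing stick by its wooden handle out of its leaning rest and, holding it, stir the bone dice blanks in the amber jar with its tip close to the bottom: begin at the side of the jar towards the robot and go round at least two full turns counter-clockwise as seen from above, in a ring about halfway out from the middle to the wall so that the blanks really get shifted, keeping all six in the jar. Then lay the stick back in its rest just as it lay, let go of it, and put the wooden lid squarely on the jar so that it sits flat on the rim. Be gentle with the glass, set things down rather than dropping them, and leave the other things on the table where they are.

Things in the scene. Friction and masses are not known exactly. Their poses are not given: they have to be found in the camera images.
- jar: squat open amber glass jar, fixed: outside diameter 110 mm, height 75 mm, wall 5 mm (inside diameter 100 mm), inner floor 6 mm above its origin. Origin: centre of the underside, on the table; axes as the world's: -x is its near side, -y right, +x far, +y left. Four wooden lugs 14 mm high at its foot reach 68 mm from its axis
- jar_rim (a point): centre of the jar's mouth, 75 mm above the table
- stick: the polishing stick: straight brass rod, diameter 10 mm, 120 mm long, with a round dark wooden handle, diameter 20 mm, 75 mm long, on the same axis (total 195 mm, 90 g). Origin at the brass tip; its z axis runs from the tip up to the handle. At the start it lies in the leaning rest, tip down
- stick_tip (a point): brass tip of the stick (its origin)
- stick_grip (a point): point on the stick's axis in the middle of the handle, 158 mm from the tip (the handle goes on 37 mm beyond it and 38 mm before it)
- rest: dark wooden rest, fixed: base 150 (x) x 70 x 12 mm, origin under its centre, with an open 90 degree V trough, lips 40 mm apart, leaning 35 degrees from vertical, top towards its own -x (roughly the robot's right, -y). The trough carries the rod from below, on that side; its upper side is open. A foot plate bears the tip; the trough ends 95 mm up the axis, 117 mm above the table; the handle is free
- rest_seat (a point): where the stick's tip stands when it lies in the rest (on the stick's axis, on the foot plate, 30 mm above the table)
- rest_grip (a point): where the point stick_grip is when the stick lies in the rest; the line from rest_seat to rest_grip is the axis of the resting stick
- lid: turned wooden lid (120 g), right way up on the table: plug at the bottom, diameter 86 mm, 8 mm deep; a disc, diameter 108 mm, from 8 to 18 mm; a round knob, diameter 24 mm, from 18 to 50 mm. Origin: centre of the plug's underside; z up. On the jar the disc rests on the rim and the origin is 67 mm above the jar's origin
- die1: pale bone die blank, a 14 mm cube, 10 g, one of six lying loose on the jar's floor in a ring about 27 mm from its axis (the middle of the floor is free at the start). Origin: centre of its first underside
- die2: pale bone die blank, a 14 mm cube, 10 g, one of six lying loose on the jar's floor in a ring about 27 mm from its axis (the middle of the floor is free at the start). Origin: centre of its first underside
- die3: pale bone die blank, a 14 mm cube, 10 g, one of six lying loose on the jar's floor in a ring about 27 mm from its axis (the middle of the floor is free at the start). Origin: centre of its first underside
- die4: pale bone die blank, a 14 mm cube, 10 g, one of six lying loose on the jar's floor in a ring about 27 mm from its axis (the middle of the floor is free at the start). Origin: centre of its first underside
- die5: pale bone die blank, a 14 mm cube, 10 g, one of six lying loose on the jar's floor in a ring about 27 mm from its axis (the middle of the floor is free at the start). Origin: centre of its first underside
- die6: pale bone die blank, a 14 mm cube, 10 g, one of six lying loose on the jar's floor in a ring about 27 mm from its axis (the middle of the floor is free at the start). Origin: centre of its first underside
- caliper: steel caliper, 155 x 60 mm, 9 mm thick; a bystander lying on the table, to be left alone. Origin: underside
- checker: black ebony checker, 36 mm across, 10 mm thick; a bystander lying on the table, to be left alone. Origin: underside
- wax_tin: closed bare-metal wax tin, 60 mm across, 40 mm high; a bystander lying on the table, to be left alone. Origin: underside
- file: flat steel file with a pale round handle, 185 mm long, 18 mm thick; a bystander lying on the table, to be left alone. Origin: underside
- brush: wooden bench brush, 120 x 34 mm, 29 mm high; a bystander lying on the table, to be left alone. Origin: underside
- pen: low wooden sorting pen, fixed, 160 x 150 mm, 36 mm high at its gate, with bone cubes; not used
Things that resemble listed ones, but are neither listed nor needed, are in the scene too. What is shaped like the lid but blue or turquoise is not meant.

How it is judged:
By the outcome, as a careful person would: the job done as asked, in the order asked, and still so for the second after the job is handed in, with the robot touching nothing.
It also fails if it takes over 72 s, if anything falls off the work surface, if the arm or the gripper's body presses on something with over 40 N, if the wrist force passes 120 N, or if a joint passes its speed limit or range.

## Working session

There is one attempt and no reset: what is moved stays moved. The work goes in short steps, Python scripts to look and compute and a tool call to move; the robot and the scene stay as the last step left them, time stands still between calls to the robot, and variables do not carry over. Pictures are saved under pics/ and viewed, and the job is handed in when it is done.

Besides the shell and the picture viewer there is one more tool, called after ">>>" as a command line: name --argument value ..., lists and objects as JSON in quotes. move_arm: Moves the arm, as the interface text tells. Its arguments: {"type":"object","properties":{"series":{"type":"array","items":{"type":"object","properties":{"x":{"type":"number"},"y":{"type":"number"},"z":{"type":"number"},"rx":{"type":"number"},"ry":{"type":"number"},"rz":{"type":"number"}}}},"jaw":{"type":"number"},"newtons":{"type":"number"}},"required":["series"]}

```bash
ls; mkdir -p pics; python3 - <<'E'
from cell import arm
import cv2, numpy as np
print(arm.observe())
for n in ("scene","side","wrist"):
    cv2.imwrite(f"pics/a_{n}.png",arm.get_image(n)); print(n,arm.camera_params(n))
E
```

```text
pics
{'clock': 0.0, 'joints': array([-1.41463169,  0.43524102,  0.02496342,  1.57409119, -0.01157865,
        1.13400598, -0.07511784]), 'dq': array([ 9.96845372e-04,  1.44716600e-03,  4.37400510e-04,  3.56710743e-04,
       -5.99453857e-05,  4.22177370e-04, -7.05728287e-04]), 'joint_efforts': array([ 9.61826336e-04, -6.67871904e+01,  9.86006297e-01, -3.14460218e+01,
       -6.02407311e-02,  4.29772201e-02,  1.88463505e-04]), 'position': array([0.1598597 , 0.60371059, 0.24493593]), 'ee_rot': array([-1.32171928, -1.01563232,  1.01757283]), 'force': array([ 0.5737017 , -0.28102255, -0.00973351]), 'ft_torque': array([ 0.02682453, -0.03490067,  0.03038624]), 'width': 1.0043945911494647}
scene {'K': array([[584.12969544,   0.        , 305.5970625 ],
       [  0.        , 584.12969544, 238.79384224],
       [  0.        ,   0.        ,   1.        ]]), 'k1': 0.009994666816500757, 'R': array([[-0.56101398,  0.827725  , -0.01160379],
       [ 0.72285885,  0.48301066, -0.49414146],
       [-0.40340849, -0.28560817, -0.86930407]]), 't': array([ 0.30864613, -0.32328238,  1.69537461])}
side {'K'
[... 244 characters left out ...]
[-0.36281463, -0.53076225, -0.76593536],
       [ 0.45387606,  0.61720455, -0.6426936 ]]), 't': array([-0.41166643,  0.28890852,  0.87534247])}
wrist {'K': array([[406.97046709,   0.        , 313.22187717],
       [  0.        , 406.97046709, 239.76723112],
       [  0.        ,   0.        ,   1.        ]]), 'k1': -0.08374704703499529, 'tool_from_camera': array([[ 9.99998532e-01, -1.21410661e-03, -1.20915009e-03,
        -2.02236806e-04],
       [ 8.47462605e-04, -2.62877638e-01,  9.64828808e-01,
        -1.38910299e-01],
       [-1.48926355e-03, -9.64828416e-01, -2.62876224e-01,
         7.03477267e-02],
       [ 0.00000000e+00,  0.00000000e+00,  0.00000000e+00,
         1.00000000e+00]])}
```

View pics/a_scene.png

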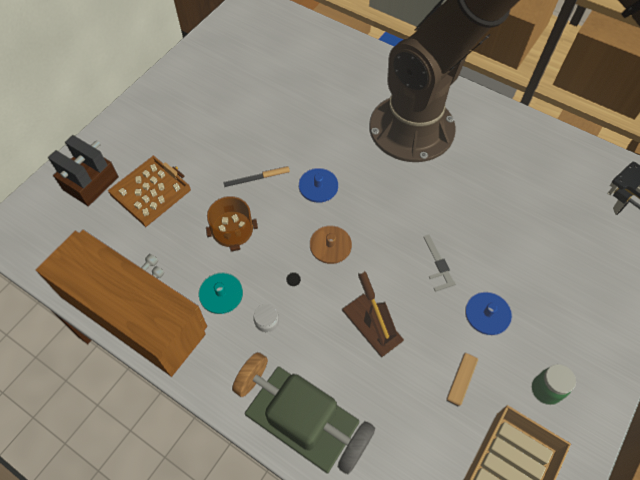

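View pics/a_side.png

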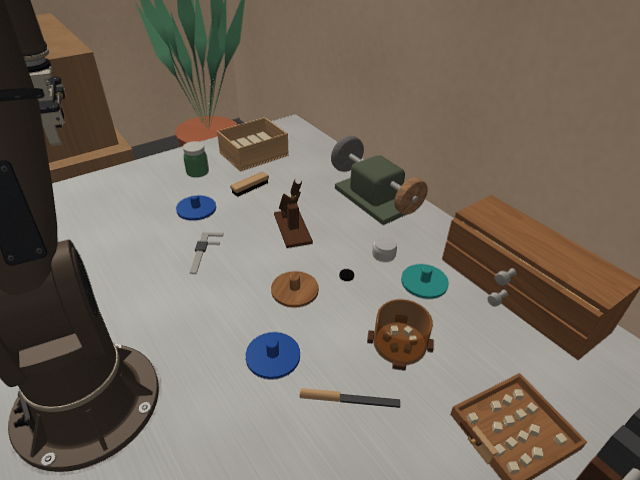

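View pics/a_wrist.png

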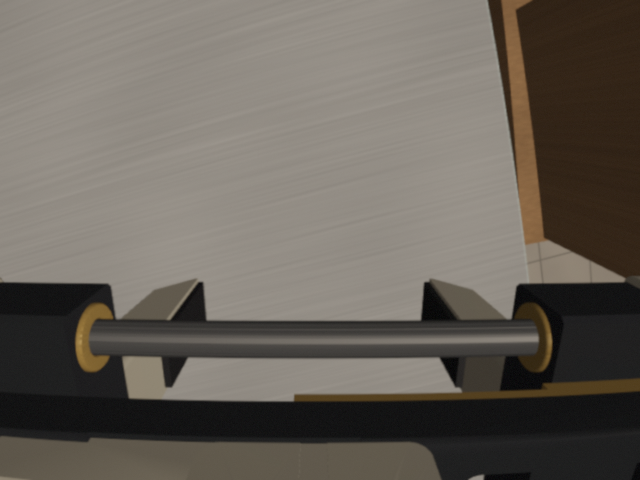

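```bash
cat > h.py <<'E'
import cv2, numpy as np
from cell import arm
from scipy.spatial.transform import Rotation as Ro
def cam(n,st=None):
    p=arm.camera_params(n)
    if n!="wrist": return p["K"],p["k1"],p["R"],p["t"]
    T=np.eye(4);T[:3,:3]=Ro.from_rotvec(st["ee_rot"]).as_matrix();T[:3,3]=st["position"]
    C=np.linalg.inv(T@p["tool_from_camera"]); return p["K"],p["k1"],C[:3,:3],C[:3,3]
def ray(c,px):
    K,k,R,t=c
    u=cv2.undistortPoints(np.array(px,float).reshape(-1,1,2),K,np.array([k,0,0,0,0.]))[:,0]
    d=np.c_[u,np.ones(len(u))]@R; d/=np.linalg.norm(d,axis=1)[:,None]
    return -R.T@t,d
def plane(c,px,z):
    o,d=ray(c,px); return o+d*((z-o[2])/d[:,2])[:,None]
def proj(c,X):
    K,k,R,t=c
    return cv2.projectPoints(np.array(X,float).reshape(-1,1,3),cv2.Rodrigues(R)[0],t,K,np.array([k,0,0,0,0.]))[0][:,0]
def tri(c1,p1,c2,p2):
    o1,d1=ray(c1,p1);o2,d2=ray(c2,p2);out=[]
    for a,b in zip(d1,d2):
        s=np.linalg.lstsq(np.c_[a,-b],o2-o1,rcond=None)[0]
        q1=o1+a*s[0];q2=o2+b*s[1];out.append(np.r_[(q1+q2)/2,np.linalg.norm(q1-q2)])
    return np.array(out)
E
python3 - <<'E'
import cv2
s=cv2.imread("pics/a_scene.png");d=cv2.imread("pics/a_side.png")
a=cv2.resize(s[255:365,320:430],(400,400),interpolation=cv2.INTER_CUBIC)
b=cv2.resize(d[170:260,255:335],(356,400),interpolation=cv2.INTER_CUBIC)
cv2.imwrite("pics/b1.png",cv2.hconcat([a,b]))
a=cv2.resize(s[185:275,190:370],(800,400),interpolation=cv2.INTER_CUBIC)
cv2.imwrite("pics/b2.png",a)
E
```

```text
(no output)
```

View pics/b1.png

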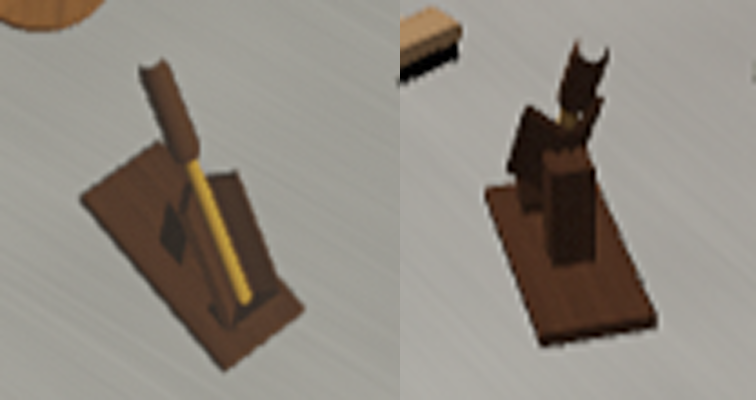

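View pics/b2.png

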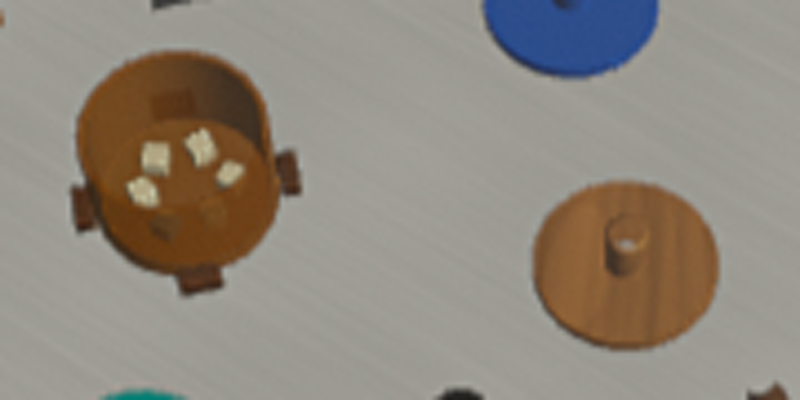

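```bash
cat > m1.py <<'E'
from h import *
s=cam("scene");d=cam("side")
f=lambda p:np.array(p)/3.636+[320,255]
C=plane(s,f([(82,198),(225,372),(304,308),(160,141)]),.012); print("base",C,C.mean(0))
print([np.linalg.norm(C[i]-C[(i+1)%4]) for i in range(4)])
dd=C[1]-C[0]+C[2]-C[3]; print("yaw long",np.degrees(np.arctan2(dd[1],dd[0])))
c2=np.array([(485,190),(540,340),(657,322),(600,175)])*1.;c2[:,0]=(c2[:,0]-400)/4.45+255;c2[:,1]=c2[:,1]/4.444+170
C=plane(d,c2,.012); print("side base",C,C.mean(0))
dd=C[1]-C[0]+C[2]-C[3]; print(np.degrees(np.arctan2(dd[1],dd[0])))
P=plane(s,f([(245,299)]),.032);Q=plane(s,f([(193,160)]),.03+.12*np.cos(.611));T=plane(s,f([(156,62)]),.03+.195*np.cos(.611));print(P,Q,T)
for a in(Q,T):
  v=(a-P)[0];print(np.degrees(np.arctan2(v[1],v[0])),np.hypot(v[0],v[1]),np.linalg.norm(v))
print(0.12*np.sin(.611),.195*np.sin(.611))
# lid, jar
for n,c,box in(("scene",s,None),("side",d,None)):
    im=cv2.imread(f"pics/a_{n}.png");hsv=cv2.cvtColor(im,cv2.COLOR_BGR2HSV)
    m=cv2.inRange(hsv,(5,90,60),(22,255,255))
    k,l,st,ce=cv2.connectedComponentsWithStats(m)
    for i in range(1,k):
        if st[i,4]>300: print(n,i,st[i],ce[i].round(1))
E
python3 m1.py
```

```text
base [[0.59723983 0.13938665 0.012     ]
 [0.64698236 0.27781501 0.012     ]
 [0.58209968 0.29834221 0.012     ]
 [0.53338508 0.16077125 0.012     ]] [0.58992674 0.21907878 0.012     ]
[np.float64(0.14709428887805653), np.float64(0.06805238889772021), np.float64(0.14594136524198906), np.float64(0.06734040599088263)]
yaw long 70.36717938484946
side base [[0.57390632 0.2906617  0.012     ]
 [0.52454367 0.15206766 0.012     ]
 [0.5881264  0.12777484 0.012     ]
 [0.64109373 0.26399835 0.012     ]] [0.58191753 0.20862564 0.012     ]
-110.42312081943496
[[0.60549566 0.26575999 0.032     ]] [[0.58265872 0.20391144 0.12828897]] [[0.56697878 0.16281838 0.18971957]]
-110.26614934858117 0.06593003128633343 0.11669762016924073
-110.51396011651819 0.10991144365697646 0.19223940700215225
0.0688424185857615 0.11186893020186245
scene 1 [174   0  50  33 883] [193.4  11.5]
scene 2 [ 291    0  126   39 2295] [360.6  16.6]
scene 3 [ 463    0   95  102 5041] [514.9  44.6]
scene 4 [  528     0   112   155 11333] [595.8  75.5]
scene 7 [ 108  156   83   71 2577] [150.  189.8]
scene 8 [ 53 159  65  47 961] 
[... 179 characters left out ...]
 343  272   60   84 1881] [373.1 319.7]
scene 40 [233 353  35  44 800] [249.2 373.9]
scene 41 [447 353  31  52 753] [462.  379.1]
scene 49 [ 610  404   30   76 1047] [628.7 457. ]
scene 50 [ 464  406  107   74 2171] [523.9 441.9]
side 1 [  35   13  100  170 7937] [ 79.7 107.8]
side 3 [ 175  116  113   55 3458] [236.2 138.6]
side 4 [230 172  39  21 340] [249.1 182.1]
side 5 [394 177  34  37 824] [410.3 195. ]
side 12 [  443   195   197   165 16066] [539.9 272.6]
side 14 [274 212  38  34 604] [292.4 230.5]
side 16 [ 271  271   47   36 1289] [294.2 288.4]
side 17 [ 368  299   65   68 2852] [402.  331.7]
side 25 [ 451  374  136  106 6704] [516.6 428.9]
side 26 [300 388  40  13 382] [319.6 394.3]
```

```bash
cat > m2.py <<'E'
from h import *
s=cam("scene");d=cam("side")
R=Ro.from_rotvec(arm.observe()["ee_rot"]).as_matrix();print("tool axes cols\n",R.round(3))
for n,c,i,z in(("scene",s,(310,226,42,38),.016),("side",d,(271,271,47,36),.016)):
    im=cv2.imread(f"pics/a_{n}.png");hsv=cv2.cvtColor(im,cv2.COLOR_BGR2HSV)
    m=cv2.inRange(hsv,(5,90,60),(22,255,255));x,y,w,h=i
    mm=np.zeros_like(m);mm[y:y+h,x:x+w]=m[y:y+h,x:x+w]
    cn=max(cv2.findContours(mm,0,1)[0],key=cv2.contourArea)[:,0]
    P=plane(c,cn,z)[:,:2]
    ce,r=cv2.minEnclosingCircle(P.astype(np.float32)*1000);print(n,"lid",ce,r)
    pts=cn
for n,c,b in(("scene",s,(203,194,56,60)),("side",d,(365,296,72,75))):
    im=cv2.imread(f"pics/a_{n}.png");x,y,w,h=b
    cv2.imwrite(f"pics/jar_{n}.png",cv2.resize(im[y:y+h,x:x+w],None,fx=8,fy=8,interpolation=cv2.INTER_CUBIC))
E
python3 m2.py
```

```text
tool axes cols
 [[ 0.256 -0.    -0.967]
 [ 0.967 -0.001  0.256]
 [-0.001 -1.    -0.   ]]
scene lid (464.5584716796875, 18.183561325073242) 54.65584945678711
side lid (457.3045959472656, 16.606592178344727) 56.30876541137695
```

View pics/jar_scene.png

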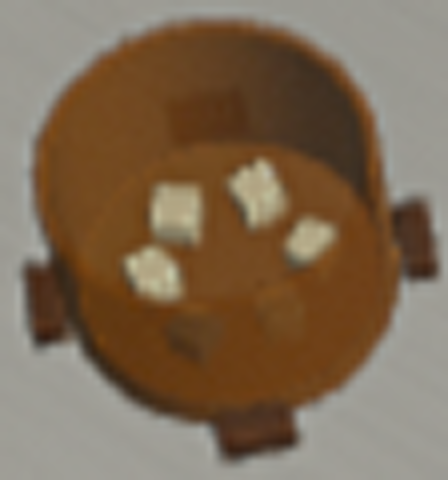

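View pics/jar_side.png

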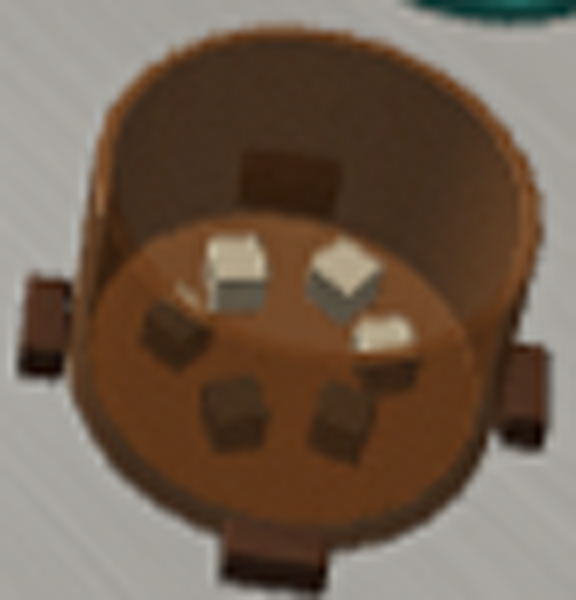

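```bash
cat > plan.py <<'E'
from h import *
import sys
def plan(p,Rt,n,st=None):
    st=st or arm.observe();R0=Ro.from_rotvec(st["ee_rot"]);w=(R0.inv()*Rt).as_rotvec()
    dp=(np.array(p)-st["position"])/n
    print("from",st["position"].round(4),"w",w.round(3),"ang",np.linalg.norm(w).round(3),"dist",np.linalg.norm(dp*n).round(3),"t",round(st["clock"],2))
    for i in range(n):
        R=R0*Ro.from_rotvec(w*i/n); s=R.inv().apply(dp)*100
        print("{%s}"%", ".join('"%s":%g'%(k,v) for k,v in zip(("x","y","z","rx","ry","rz"),[*s.round(2),*(w/n).round(3)])))
def tool(x,y):
    x=np.array(x,float);y=np.array(y,float);y/=np.linalg.norm(y);x-=y*(x@y);x/=np.linalg.norm(x)
    return Ro.from_matrix(np.c_[x,y,np.cross(x,y)])
E
python3 - <<'E'
from plan import *
from h import *
s=cam("scene");d=cam("side")
print(plane(s,[(203+230/8,194+272/8),(203+230/8,194+272/8)],.014)[0])
print("side",plane(d,[(365+(45+520)/16,296+(325+395)/16)],.012)[0])
a=np.radians(70.4);u=np.array([np.cos(a),np.sin(a)])
y=np.r_[np.sin(np.radians(35))*u,-np.cos(np.radians(35))]
T=tool([u[1],-u[0],0],y)
g=np.array([.606,.268,.03])-.158*y;print("grip",g)
plan(g-.13*y+[0,0,.04],T,12)
E
```

```text
[ 0.56572473 -0.22108614  0.014     ]
side [ 0.55481185 -0.22903858  0.012     ]
grip [0.57559968 0.18262597 0.15942602]
from [0.1599 0.6038 0.2451] w [ 0.464  1.597 -0.504] ang 1.738 dist 0.631 t 0.15
{"x":-3.13, "y":-0.5, "z":-4.2, "rx":0.039, "ry":0.133, "rz":-0.042}
{"x":-2.52, "y":-0.79, "z":-4.55, "rx":0.039, "ry":0.133, "rz":-0.042}
{"x":-1.85, "y":-1.06, "z":-4.8, "rx":0.039, "ry":0.133, "rz":-0.042}
{"x":-1.15, "y":-1.32, "z":-4.96, "rx":0.039, "ry":0.133, "rz":-0.042}
{"x":-0.43, "y":-1.54, "z":-5.01, "rx":0.039, "ry":0.133, "rz":-0.042}
{"x":0.3, "y":-1.74, "z":-4.95, "rx":0.039, "ry":0.133, "rz":-0.042}
{"x":1.03, "y":-1.9, "z":-4.79, "rx":0.039, "ry":0.133, "rz":-0.042}
{"x":1.73, "y":-2.02, "z":-4.53, "rx":0.039, "ry":0.133, "rz":-0.042}
{"x":2.4, "y":-2.1, "z":-4.18, "rx":0.039, "ry":0.133, "rz":-0.042}
{"x":3.02, "y":-2.14, "z":-3.73, "rx":0.039, "ry":0.133, "rz":-0.042}
{"x":3.57, "y":-2.14, "z":-3.21, "rx":0.039, "ry":0.133, "rz":-0.042}
{"x":4.05, "y":-2.09, "z":-2.62, "rx":0.039, "ry":0.133, "rz":-0.042}
```

Candidates, by scene pixel:
- **Stick:** the brass rod in the dark leaning rest at (378,310). The file at (257,177) has a pale handle and a steel blade, so it is not the stick.
- **Lid:** the wooden one at (330,243). The blue ones at (318,185) and (488,313), the turquoise one at (220,292) and the buffing wheel at (249,373) are not meant.
- **Jar:** the amber one at (230,222), not the green one at (554,385).

The close crops b1 and b2 confirm the brass rod with its dark handle, the wooden lid, and the amber jar with dice.

>>> move_arm --series '[{"x": -3.1,"y": -1.0,"z": -4.2,"rx": 0.04,"ry": 0.133,"rz": -0.042},{"x": -2.5,"y": -1.2,"z": -4.5,"rx": 0.04,"ry": 0.133,"rz": -0.042},{"x": -1.9,"y": -1.3,"z": -4.8,"rx": 0.04,"ry": 0.133,"rz": -0.042},{"x": -1.2,"y": -1.4,"z": -5.0,"rx": 0.04,"ry": 0.133,"rz": -0.042},{"x": -0.4,"y": -1.6,"z": -5.0,"rx": 0.04,"ry": 0.133,"rz": -0.042},{"x": 0.3,"y": -1.7,"z": -5.0,"rx": 0.04,"ry": 0.133,"rz": -0.042},{"x": 1.0,"y": -1.9,"z": -4.8,"rx": 0.04,"ry": 0.133,"rz": -0.042},{"x": 1.7,"y": -2.0,"z": -4.5,"rx": 0.04,"ry": 0.133,"rz": -0.042}]' --jaw 5 --newtons 25

```text
clock: 1.15
position: [0.4211, 0.2653, 0.2934]
ee_rot: [-1.115, -0.198, 0.095]
force: [1.3, 0.6, -0.5]
width: 0.542
```

```bash
cat >> plan.py <<'E'
a=np.radians(70.4);u=np.array([np.cos(a),np.sin(a)])
yS=np.r_[np.sin(np.radians(35))*u,-np.cos(np.radians(35))]
TS=tool([u[1],-u[0],0],yS)
gS=np.array([.606,.268,.03])-.158*yS
E
python3 - <<'E'
from plan import *
plan(gS-.14*yS+[0,0,.02],TS,6)
print(arm.observe()["joints"])
E
```

```text
from [0.4211 0.2653 0.2934] w [ 0.137  0.503 -0.167] ang 0.547 dist 0.203 t 1.15
{"x":1.62, "y":-1.12, "z":-2.76, "rx":0.023, "ry":0.084, "rz":-0.028}
{"x":1.88, "y":-1.13, "z":-2.59, "rx":0.023, "ry":0.084, "rz":-0.028}
{"x":2.12, "y":-1.13, "z":-2.39, "rx":0.023, "ry":0.084, "rz":-0.028}
{"x":2.34, "y":-1.12, "z":-2.18, "rx":0.023, "ry":0.084, "rz":-0.028}
{"x":2.54, "y":-1.1, "z":-1.95, "rx":0.023, "ry":0.084, "rz":-0.028}
{"x":2.73, "y":-1.07, "z":-1.71, "rx":0.023, "ry":0.084, "rz":-0.028}
[-0.73334342  0.08695979  0.37760078  2.02708683 -0.57074676  0.92296702
  0.16657088]
```

>>> move_arm --series '[{"x": 1.6,"y": -1.1,"z": -2.8,"rx": 0.023,"ry": 0.084,"rz": -0.028},{"x": 1.9,"y": -1.1,"z": -2.6,"rx": 0.023,"ry": 0.084,"rz": -0.028},{"x": 2.1,"y": -1.1,"z": -2.4,"rx": 0.023,"ry": 0.084,"rz": -0.028},{"x": 2.3,"y": -1.1,"z": -2.2,"rx": 0.023,"ry": 0.084,"rz": -0.028},{"x": 2.5,"y": -1.1,"z": -2.0,"rx": 0.023,"ry": 0.084,"rz": -0.028},{"x": 2.7,"y": -1.1,"z": -1.7,"rx": 0.023,"ry": 0.084,"rz": -0.028},{}]'

```text
invalid input
```

```bash
python3 - <<'E'
from plan import *
st=arm.observe();print(st["joints"].round(2));np.save("w1.npy",np.r_[st["position"],st["ee_rot"]])
for n in("wrist","scene"):cv2.imwrite(f"pics/c_{n}.png",arm.get_image(n))
plan(gS,TS,6)
E
```

```text
[-0.73  0.09  0.38  2.03 -0.57  0.92  0.17]
from [0.424  0.261  0.2933] w [ 0.139  0.496 -0.161] ang 0.539 dist 0.217 t 1.25
{"x":2.01, "y":1.51, "z":-2.6, "rx":0.023, "ry":0.083, "rz":-0.027}
{"x":2.18, "y":1.51, "z":-2.46, "rx":0.023, "ry":0.083, "rz":-0.027}
{"x":2.34, "y":1.51, "z":-2.31, "rx":0.023, "ry":0.083, "rz":-0.027}
{"x":2.48, "y":1.52, "z":-2.14, "rx":0.023, "ry":0.083, "rz":-0.027}
{"x":2.61, "y":1.54, "z":-1.97, "rx":0.023, "ry":0.083, "rz":-0.027}
{"x":2.72, "y":1.57, "z":-1.79, "rx":0.023, "ry":0.083, "rz":-0.027}
```

View pics/c_wrist.png

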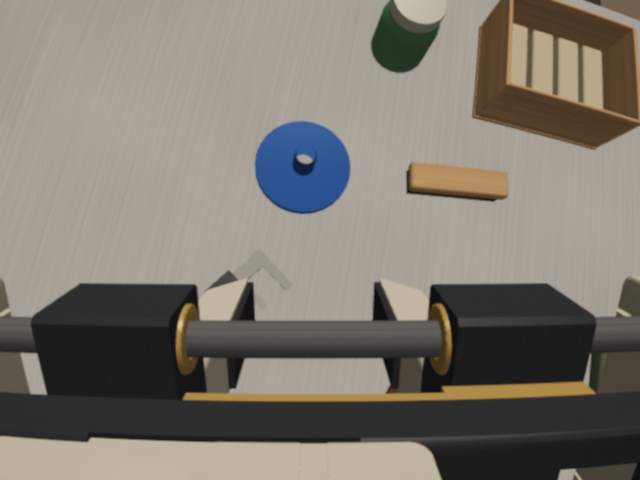

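```bash
python3 - <<'E'
from plan import *
z=TS.as_matrix()[:,2]; t=gS-.15*yS-.07*z; print(t, gS, z)
plan(t,TS,6)
E
```

```text
[0.5275036  0.0475565  0.24214848] [0.57559968 0.18262597 0.15942602] [0.27478584 0.77168829 0.57357644]
from [0.424  0.261  0.2933] w [ 0.139  0.496 -0.161] ang 0.539 dist 0.243 t 1.25
{"x":1.01, "y":-0.74, "z":-3.85, "rx":0.023, "ry":0.083, "rz":-0.027}
{"x":1.34, "y":-0.79, "z":-3.73, "rx":0.023, "ry":0.083, "rz":-0.027}
{"x":1.66, "y":-0.84, "z":-3.59, "rx":0.023, "ry":0.083, "rz":-0.027}
{"x":1.98, "y":-0.87, "z":-3.42, "rx":0.023, "ry":0.083, "rz":-0.027}
{"x":2.28, "y":-0.89, "z":-3.22, "rx":0.023, "ry":0.083, "rz":-0.027}
{"x":2.56, "y":-0.9, "z":-3, "rx":0.023, "ry":0.083, "rz":-0.027}
```

>>> move_arm --series '[{"x": 1.0,"y": -0.7,"z": -3.9,"rx": 0.023,"ry": 0.083,"rz": -0.027},{"x": 1.3,"y": -0.8,"z": -3.7,"rx": 0.023,"ry": 0.083,"rz": -0.027},{"x": 1.7,"y": -0.8,"z": -3.6,"rx": 0.023,"ry": 0.083,"rz": -0.027},{"x": 2.0,"y": -0.9,"z": -3.4,"rx": 0.023,"ry": 0.083,"rz": -0.027},{"x": 2.3,"y": -0.9,"z": -3.2,"rx": 0.023,"ry": 0.083,"rz": -0.027},{"x": 2.6,"y": -0.9,"z": -3.0,"rx": 0.023,"ry": 0.083,"rz": -0.027},{"x": 0}]'

```text
invalid input
```

```bash
python3 - <<'E'
from plan import *
st=arm.observe();print(st["joints"].round(2));np.save("w1.npy",np.r_[st["position"],st["ee_rot"]])
for n in("wrist",):cv2.imwrite(f"pics/d_{n}.png",arm.get_image(n))
plan(gS-.06*yS,TS,6)
E
```

```text
[-0.73  0.09  0.38  2.03 -0.57  0.92  0.17]
from [0.422  0.2639 0.2931] w [ 0.139  0.501 -0.165] ang 0.546 dist 0.201 t 1.3
{"x":1.84, "y":0.5, "z":-2.75, "rx":0.023, "ry":0.084, "rz":-0.028}
{"x":2.05, "y":0.49, "z":-2.6, "rx":0.023, "ry":0.084, "rz":-0.028}
{"x":2.24, "y":0.49, "z":-2.43, "rx":0.023, "ry":0.084, "rz":-0.028}
{"x":2.42, "y":0.5, "z":-2.25, "rx":0.023, "ry":0.084, "rz":-0.028}
{"x":2.59, "y":0.52, "z":-2.05, "rx":0.023, "ry":0.084, "rz":-0.028}
{"x":2.74, "y":0.55, "z":-1.84, "rx":0.023, "ry":0.084, "rz":-0.028}
```

View pics/d_wrist.png

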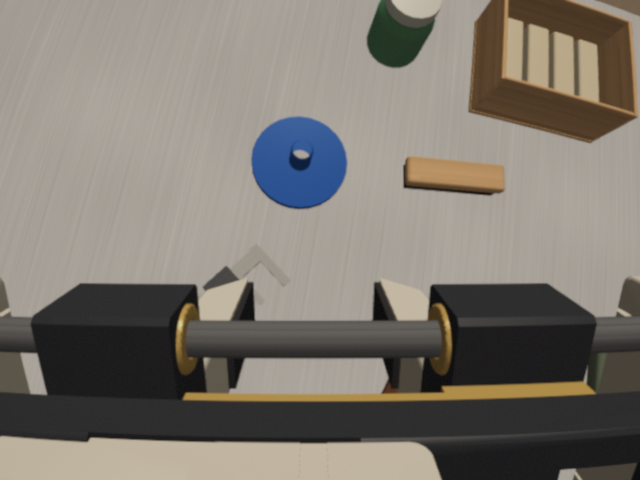

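>>> move_arm --series '[{"x": 1.0,"y": -0.7,"z": -3.9,"rx": 0.023,"ry": 0.083,"rz": -0.027},{"x": 1.3,"y": -0.8,"z": -3.7,"rx": 0.023,"ry": 0.083,"rz": -0.027},{"x": 1.7,"y": -0.8,"z": -3.6,"rx": 0.023,"ry": 0.083,"rz": -0.027},{"x": 2.0,"y": -0.9,"z": -3.4,"rx": 0.023,"ry": 0.083,"rz": -0.027},{"x": 2.3,"y": -0.9,"z": -3.2,"rx": 0.023,"ry": 0.083,"rz": -0.027},{"x": 2.6,"y": -0.9,"z": -3.0,"rx": 0.023,"ry": 0.083,"rz": -0.027},{"x": 0,"y": 0,"z": 0,"rx": 0,"ry": 0,"rz": 0}]'

```text
clock: 2.17
position: [0.5281, 0.0555, 0.2389]
ee_rot: [-0.948, 0.164, -0.302]
force: [-0.9, 0.2, -0.2]
width: 0.546
```

```bash
python3 - <<'E'
from plan import *
st=arm.observe();print(st["joints"].round(2));np.save("w1.npy",np.r_[st["position"],st["ee_rot"]])
for n in("wrist",):cv2.imwrite(f"pics/d2_{n}.png",arm.get_image(n))
plan(gS-.06*yS,TS,6)
E
```

```text
[-0.29  0.31  0.6   2.03 -0.94  1.06  0.52]
from [0.5275 0.0574 0.2393] w [-0.003  0.008 -0.014] ang 0.017 dist 0.104 t 2.23
{"x":0.08, "y":1.37, "z":1.06, "rx":-0, "ry":0.001, "rz":-0.002}
{"x":0.08, "y":1.37, "z":1.06, "rx":-0, "ry":0.001, "rz":-0.002}
{"x":0.07, "y":1.37, "z":1.06, "rx":-0, "ry":0.001, "rz":-0.002}
{"x":0.07, "y":1.37, "z":1.07, "rx":-0, "ry":0.001, "rz":-0.002}
{"x":0.06, "y":1.37, "z":1.07, "rx":-0, "ry":0.001, "rz":-0.002}
{"x":0.06, "y":1.37, "z":1.07, "rx":-0, "ry":0.001, "rz":-0.002}
```

View pics/d2_wrist.png

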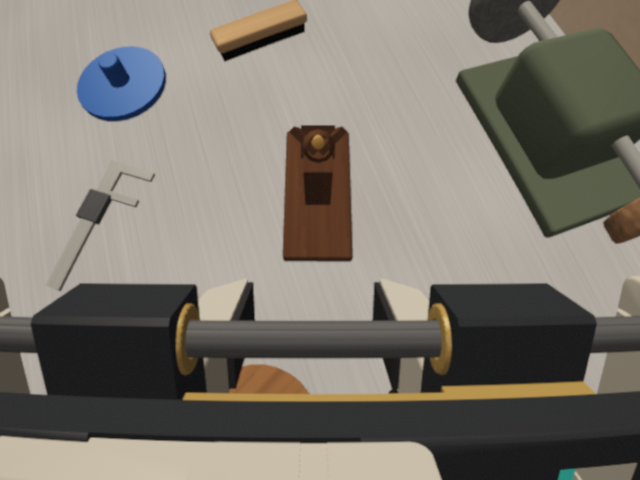

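```bash
python3 - <<'E'
from plan import *
im=cv2.imread("pics/d2_wrist.png")
cv2.imwrite("pics/e.png",cv2.resize(im[110:270,270:370],None,fx=3.7,fy=3.7,interpolation=cv2.INTER_CUBIC))
w=np.load("w1.npy");c=cam("wrist",dict(position=w[:3],ee_rot=w[3:]))
print(proj(c,[gS-.037*yS,gS,gS+.038*yS,gS+.158*yS]))
E
```

```text
[[318.76461593 137.97401863]
 [318.6281406  136.96439275]
 [318.52071385 136.169776  ]
 [318.30298408 134.55956946]]
```

View pics/e.png

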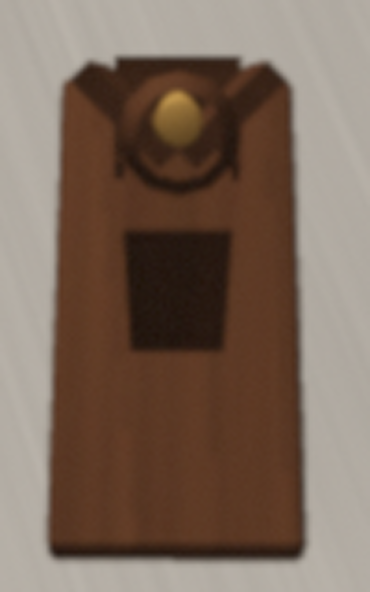

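```bash
sed -i 's/^gS=.*/gS=np.array([.6042,.2630,.03])-.158*yS/' plan.py; python3 - <<'E'
from plan import *
plan(gS-.075*yS,TS,4)
E
```

```text
from [0.5275 0.0574 0.2393] w [-0.003  0.008 -0.014] ang 0.017 dist 0.088 t 2.23
{"x":0.12, "y":1.61, "z":1.49, "rx":-0.001, "ry":0.002, "rz":-0.004}
{"x":0.11, "y":1.61, "z":1.49, "rx":-0.001, "ry":0.002, "rz":-0.004}
{"x":0.1, "y":1.61, "z":1.49, "rx":-0.001, "ry":0.002, "rz":-0.004}
{"x":0.09, "y":1.61, "z":1.49, "rx":-0.001, "ry":0.002, "rz":-0.004}
```

>>> move_arm --series '[{"x": 0.1,"y": 0.8,"z": 2.0,"rx": 0,"ry": 0.002,"rz": -0.004},{"x": 0.1,"y": 1.6,"z": 2.0,"rx": 0,"ry": 0.002,"rz": -0.004},{"x": 0.1,"y": 2.0,"z": 1.5,"rx": 0,"ry": 0.002,"rz": -0.004},{"x": 0.1,"y": 2.0,"z": 0.5,"rx": 0,"ry": 0.002,"rz": -0.004},{"x": 0,"y": 0,"z": 0,"rx": 0,"ry": 0,"rz": 0},{"x": 0,"y": 0,"z": 0,"rx": 0,"ry": 0,"rz": 0}]'

```text
clock: 2.98
position: [0.5557, 0.1495, 0.2212]
ee_rot: [-0.947, 0.155, -0.299]
force: [-0.5, -0.9, 0.8]
width: 0.542
```

```bash
python3 - <<'E'
from plan import *
st=arm.observe();w=np.r_[st["position"],st["ee_rot"]]
im=arm.get_image("wrist");cv2.imwrite(f"pics/f.png",im);st2=arm.observe();print(st2["position"]);
im=arm.get_image("scene");cv2.imwrite("pics/f_s.png",cv2.resize(im[235:365,310:430],(600,600)));print(arm.observe()["position"])
plan(gS,TS,6)
E
```

```text
[0.55563684 0.14948697 0.22118883]
[0.55584524 0.14914841 0.22136978]
from [0.5558 0.1491 0.2214] w [-0.004  0.014 -0.01 ] ang 0.018 dist 0.071 t 3.08
{"x":0.13, "y":1.16, "z":-0.15, "rx":-0.001, "ry":0.002, "rz":-0.002}
{"x":0.13, "y":1.16, "z":-0.15, "rx":-0.001, "ry":0.002, "rz":-0.002}
{"x":0.13, "y":1.16, "z":-0.15, "rx":-0.001, "ry":0.002, "rz":-0.002}
{"x":0.13, "y":1.16, "z":-0.15, "rx":-0.001, "ry":0.002, "rz":-0.002}
{"x":0.13, "y":1.16, "z":-0.15, "rx":-0.001, "ry":0.002, "rz":-0.002}
{"x":0.12, "y":1.16, "z":-0.14, "rx":-0.001, "ry":0.002, "rz":-0.002}
```

View pics/f.png

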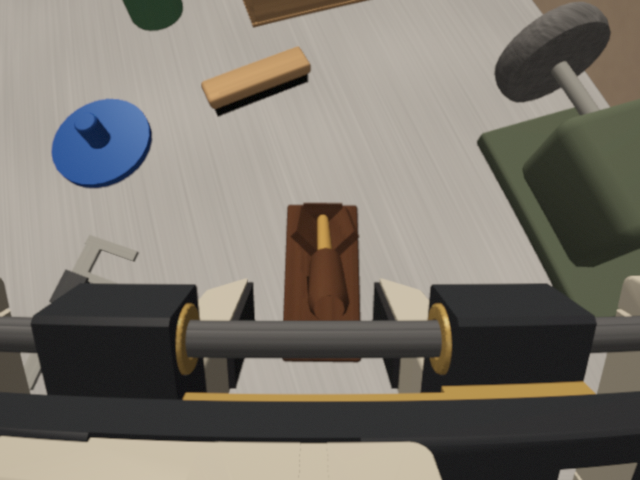

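View pics/f_s.png

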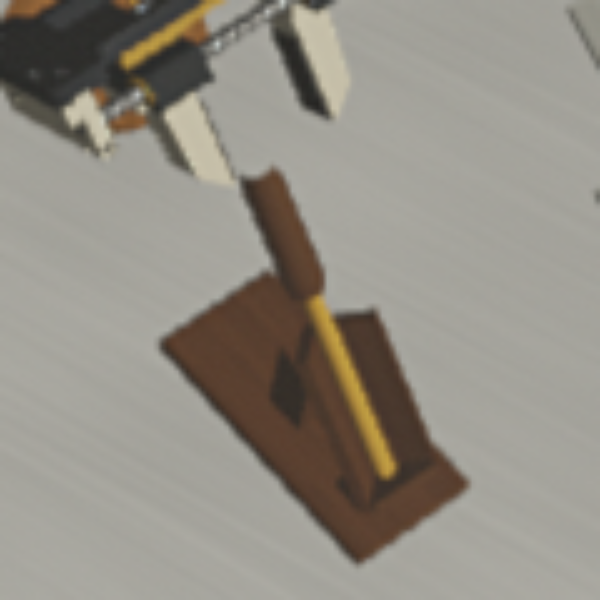

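```bash
python3 - <<'E'
from plan import *
im=cv2.imread("pics/f.png")
cv2.imwrite("pics/g.png",cv2.resize(im[195:345,260:390],None,fx=4,fy=4,interpolation=cv2.INTER_CUBIC))
st=dict(position=np.array([.5557,.1493,.2213]),ee_rot=np.array([-0.947, 0.155, -0.299]))
c=cam("wrist",st)
print(proj(c,[gS-.037*yS,gS,gS+.038*yS,gS+.158*yS]))
y=Ro.from_rotvec(st["ee_rot"]).as_matrix()[:,1]
print(proj(c,[st["position"]+y*k for k in(0,.038,.113,.233)]))
E
```

```text
[[329.48137108 307.97062273]
 [327.50165399 279.52063521]
 [326.02692185 258.41652009]
 [323.24995422 218.87770968]]
[[312.51139499 322.71020583]
 [312.54354545 285.32899327]
 [312.58190285 242.05735166]
 [312.61357861 207.31146553]]
```

View pics/g.png

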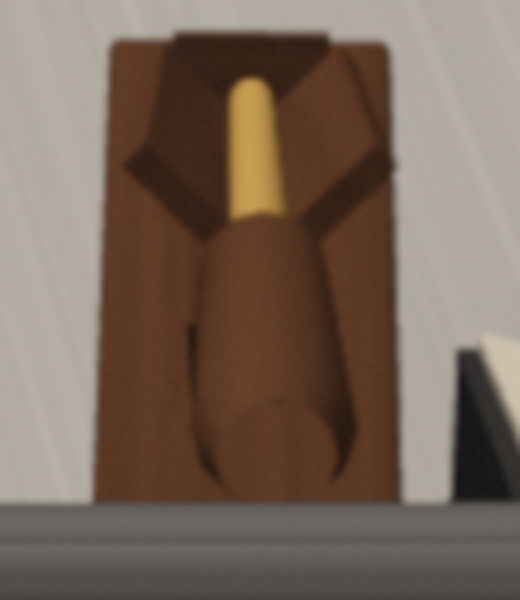

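>>> move_arm --series '[{"x": 0.4,"y": 0,"z": -0.4,"rx": 0,"ry": 0.006,"rz": -0.004},{"x": 0.3,"y": 0.5,"z": -0.3,"rx": 0,"ry": 0.004,"rz": -0.003},{"x": 0.1,"y": 1.5,"z": -0.1,"rx": 0,"ry": 0.003,"rz": -0.003},{"x": 0,"y": 1.5,"z": 0,"rx": 0,"ry": 0,"rz": 0},{"x": 0,"y": 1.5,"z": 0,"rx": 0,"ry": 0,"rz": 0},{"x": 0,"y": 1.5,"z": 0,"rx": 0,"ry": 0,"rz": 0},{"x": 0,"y": 0,"z": 0,"rx": 0,"ry": 0,"rz": 0}]'

```text
clock: 3.95
position: [0.5751, 0.1765, 0.1588]
ee_rot: [-0.947, 0.165, -0.317]
force: [0.4, -0.0, 0.1]
width: 0.542
```

```bash
python3 - <<'E'
from plan import *
im=arm.get_image("side");cv2.imwrite("pics/i.png",im[100:340,200:440])
im=arm.get_image("scene");cv2.imwrite("pics/i_s.png",cv2.resize(im[215:365,290:430],(560,600)))
plan(gS,TS,2)
st=arm.observe();print(st["force"])
E
```

```text
from [0.5757 0.1755 0.16  ] w [-0.004 -0.002  0.003] ang 0.005 dist 0.003 t 4.05
{"x":-0.13, "y":0.06, "z":0.04, "rx":-0.002, "ry":-0.001, "rz":0.002}
{"x":-0.13, "y":0.06, "z":0.04, "rx":-0.002, "ry":-0.001, "rz":0.002}
[-0.24599978 -0.45042185  0.21134435]
```

View pics/i_s.png

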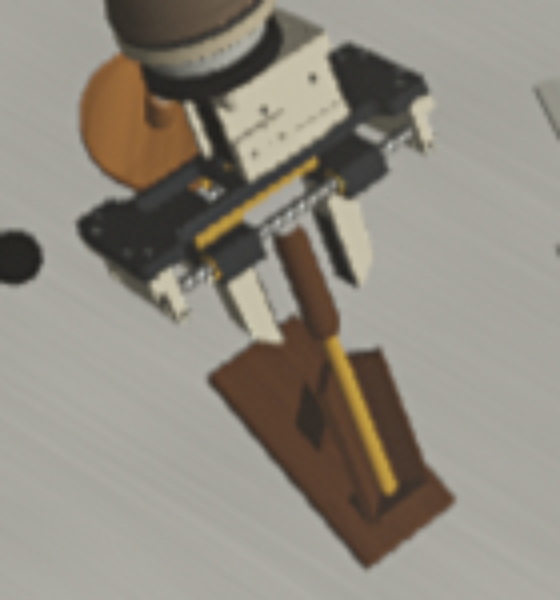

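>>> move_arm --series '[{"x": -0.2,"y": 0,"z": 0,"rx": 0,"ry": 0,"rz": 0},{"x": 0,"y": 0,"z": 0,"rx": 0,"ry": 0,"rz": 0}]'

```text
clock: 4.3
position: [0.5742, 0.1755, 0.1609]
ee_rot: [-0.946, 0.163, -0.321]
force: [-0.3, -0.2, -0.3]
width: 0.545
```

>>> move_arm --series '[{"x": 0,"y": 0,"z": 0,"rx": 0,"ry": 0,"rz": 0},{"x": 0,"y": 0,"z": 0,"rx": 0,"ry": 0,"rz": 0},{"x": 0,"y": 0,"z": 0,"rx": 0,"ry": 0,"rz": 0},{"x": 0,"y": 0,"z": 0,"rx": 0,"ry": 0,"rz": 0},{"x": 0,"y": 0,"z": 0,"rx": 0,"ry": 0,"rz": 0}]' --jaw 1 --newtons 25

```text
clock: 4.92
position: [0.5733, 0.1758, 0.1618]
ee_rot: [-0.945, 0.163, -0.319]
force: [-2.4, -1.2, 3.2]
width: 0.21
```

```bash
python3 - <<'E'
from plan import *
for i in range(4):
    st=arm.observe();print(st["position"].round(4),st["ee_rot"].round(4),st["force"].round(2),st["joints"].round(4));
    if i<3: arm.get_image("scene")
im=arm.get_image("scene");cv2.imwrite("pics/j_s.png",cv2.resize(im[215:365,290:430],(560,600)))
E
```

```text
[0.5733 0.1758 0.1618] [-0.9447  0.1628 -0.3194] [-2.44 -1.2   3.16] [-0.4245  0.4539  0.467   2.0579 -1.1903  0.8446  0.5505]
[0.5734 0.1758 0.1618] [-0.9447  0.1628 -0.3197] [-2.48 -1.75  3.14] [-0.4244  0.454   0.467   2.0578 -1.1904  0.8444  0.5505]
[0.5735 0.1757 0.1617] [-0.9448  0.1627 -0.3198] [-2.9  -1.05  2.68] [-0.4245  0.454   0.4671  2.0577 -1.1904  0.8443  0.5505]
[0.5735 0.1757 0.1617] [-0.9448  0.1627 -0.3198] [-3.38 -1.28  3.63] [-0.4245  0.454   0.4671  2.0577 -1.1904  0.8443  0.5504]
```

View pics/j_s.png

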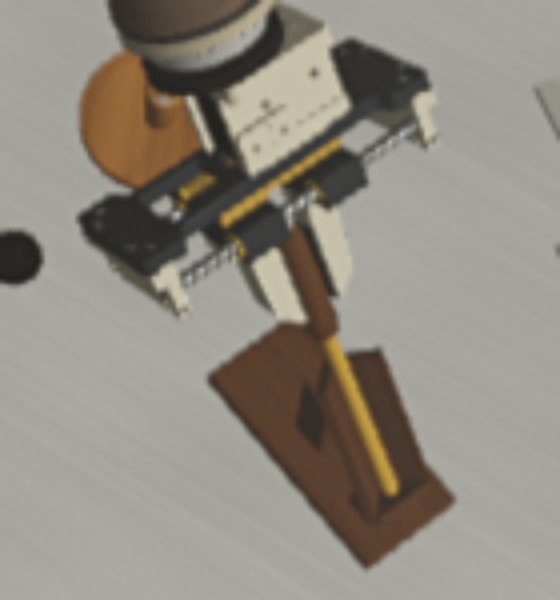

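```bash
cat >> plan.py <<'E'
pG=np.array([.5734,.1758,.1618]);RG=Ro.from_rotvec([-.9447,.1628,-.3197])
tipT=RG.inv().apply(np.array([.6042,.2630,.030])-pG)
TV=tool([.942,-.336,0],[0,0,-1])
E
python3 - <<'E'
from plan import *
print(tipT)
st=dict(position=pG,ee_rot=RG.as_rotvec(),clock=0)
p1=pG-.004*yS+.035*RG.as_matrix()[:,2];st["position"]=p1;print(p1)
plan([.5486,-.262,.31],TV,12,st)
E
```

```text
[-0.00082166  0.16100448 -0.00077607]
[0.58225755 0.20052025 0.18531755]
from [0.5823 0.2005 0.1853] w [-0.617 -0.002  0.003] ang 0.617 dist 0.48 t 0
{"x":1.04, "y":-3, "z":-2.44, "rx":-0.051, "ry":-0, "rz":0}
{"x":1.04, "y":-2.87, "z":-2.59, "rx":-0.051, "ry":-0, "rz":0}
{"x":1.04, "y":-2.73, "z":-2.73, "rx":-0.051, "ry":-0, "rz":0}
{"x":1.04, "y":-2.59, "z":-2.87, "rx":-0.051, "ry":-0, "rz":0}
{"x":1.04, "y":-2.44, "z":-3, "rx":-0.051, "ry":-0, "rz":0}
{"x":1.04, "y":-2.28, "z":-3.12, "rx":-0.051, "ry":-0, "rz":0}
{"x":1.04, "y":-2.12, "z":-3.23, "rx":-0.051, "ry":-0, "rz":0}
{"x":1.04, "y":-1.95, "z":-3.34, "rx":-0.051, "ry":-0, "rz":0}
{"x":1.03, "y":-1.78, "z":-3.43, "rx":-0.051, "ry":-0, "rz":0}
{"x":1.03, "y":-1.6, "z":-3.52, "rx":-0.051, "ry":-0, "rz":0}
{"x":1.03, "y":-1.42, "z":-3.6, "rx":-0.051, "ry":-0, "rz":0}
{"x":1.03, "y":-1.23, "z":-3.67, "rx":-0.051, "ry":-0, "rz":0}
```

>>> move_arm --series '[{"x": 0,"y": -0.3,"z": 0.1,"rx": 0,"ry": 0,"rz": 0},{"x": 0,"y": -0.1,"z": 0.7,"rx": 0,"ry": 0,"rz": 0},{"x": 0,"y": 0,"z": 1.2,"rx": 0,"ry": 0,"rz": 0},{"x": 0,"y": 0,"z": 1.5,"rx": 0,"ry": 0,"rz": 0},{"x": 0,"y": -2.0,"z": 1.4,"rx": 0,"ry": 0,"rz": 0},{"x": 0,"y": -3.3,"z": 2.3,"rx": 0,"ry": 0,"rz": 0},{"x": 0,"y": -3.3,"z": 2.3,"rx": 0,"ry": 0,"rz": 0},{"x": 0,"y": -1.6,"z": 1.1,"rx": 0,"ry": 0,"rz": 0}]'

```text
clock: 6.12
position: [0.5838, 0.2038, 0.3149]
ee_rot: [-0.947, 0.162, -0.321]
force: [-0.3, 0.2, 0.2]
width: 0.213
```

```bash
python3 - <<'E'
from plan import *
im=arm.get_image("scene");cv2.imwrite("pics/k_s.png",cv2.resize(im[165:365,270:430],(480,600)))
plan([.5486,-.262,.31],TV,11)
E
```

```text
from [0.5846 0.204  0.3171] w [-0.616 -0.002  0.006] ang 0.616 dist 0.467 t 6.17
{"x":1.13, "y":-2.31, "z":-3.38, "rx":-0.056, "ry":-0, "rz":0.001}
{"x":1.13, "y":-2.12, "z":-3.51, "rx":-0.056, "ry":-0, "rz":0.001}
{"x":1.13, "y":-1.92, "z":-3.62, "rx":-0.056, "ry":-0, "rz":0.001}
{"x":1.13, "y":-1.71, "z":-3.72, "rx":-0.056, "ry":-0, "rz":0.001}
{"x":1.12, "y":-1.5, "z":-3.81, "rx":-0.056, "ry":-0, "rz":0.001}
{"x":1.12, "y":-1.29, "z":-3.89, "rx":-0.056, "ry":-0, "rz":0.001}
{"x":1.12, "y":-1.07, "z":-3.96, "rx":-0.056, "ry":-0, "rz":0.001}
{"x":1.12, "y":-0.85, "z":-4.01, "rx":-0.056, "ry":-0, "rz":0.001}
{"x":1.12, "y":-0.62, "z":-4.05, "rx":-0.056, "ry":-0, "rz":0.001}
{"x":1.12, "y":-0.39, "z":-4.08, "rx":-0.056, "ry":-0, "rz":0.001}
{"x":1.12, "y":-0.16, "z":-4.1, "rx":-0.056, "ry":-0, "rz":0.001}
```

View pics/k_s.png

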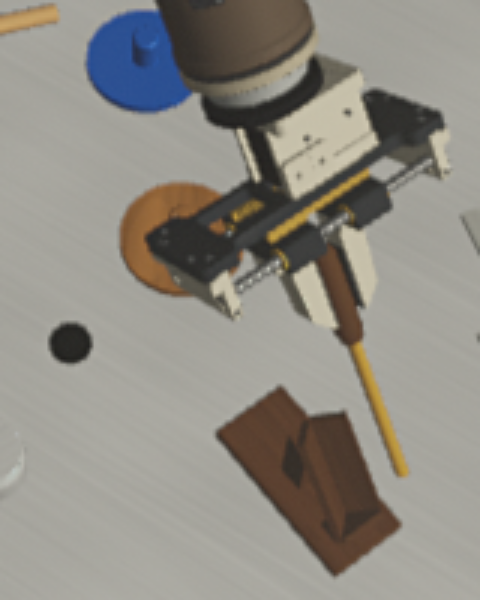

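The stick is out of the rest and firmly held. The picture shows it clear of the V.

>>> move_arm --series '[{"x": 1.1,"y": -2.3,"z": -3.4,"rx": -0.056,"ry": 0,"rz": 0},{"x": 1.1,"y": -2.1,"z": -3.5,"rx": -0.056,"ry": 0,"rz": 0},{"x": 1.1,"y": -1.9,"z": -3.6,"rx": -0.056,"ry": 0,"rz": 0},{"x": 1.1,"y": -1.7,"z": -3.7,"rx": -0.056,"ry": 0,"rz": 0},{"x": 1.1,"y": -1.5,"z": -3.8,"rx": -0.056,"ry": 0,"rz": 0},{"x": 1.1,"y": -1.3,"z": -3.9,"rx": -0.056,"ry": 0,"rz": 0},{"x": 1.1,"y": -1.1,"z": -4.0,"rx": -0.056,"ry": 0,"rz": 0},{"x": 1.1,"y": -0.9,"z": -4.0,"rx": -0.056,"ry": 0,"rz": 0},{"x": 1.1,"y": -0.6,"z": -4.1,"rx": -0.056,"ry": 0,"rz": 0},{"x": 1.1,"y": -0.4,"z": -4.1,"rx": -0.056,"ry": 0,"rz": 0},{"x": 1.1,"y": -0.2,"z": -4.1,"rx": -0.056,"ry": 0,"rz": 0}]'

```text
clock: 7.55
position: [0.5493, -0.266, 0.3146]
ee_rot: [-1.572, 0.259, -0.268]
force: [0.6, 0.7, -0.8]
width: 0.212
```

```bash
python3 - <<'E'
from plan import *
plan([.5486,-.262,.31],TV,2)
E
```

```text
from [ 0.5493 -0.266   0.3146] w [0.016 0.007 0.008] ang 0.019 dist 0.006 t 7.55
{"x":-0.1, "y":0.22, "z":0.18, "rx":0.008, "ry":0.004, "rz":0.004}
{"x":-0.1, "y":0.23, "z":0.18, "rx":0.008, "ry":0.004, "rz":0.004}
```

>>> move_arm --series '[{"x": 0,"y": 0.2,"z": 0,"rx": 0.012,"ry": 0.004,"rz": 0.006},{"x": 0,"y": 0,"z": 0,"rx": 0.004,"ry": 0.003,"rz": 0.002},{"x": 0,"y": 0,"z": 0,"rx": 0,"ry": 0,"rz": 0}]'

```text
clock: 7.92
position: [0.5501, -0.2659, 0.3118]
ee_rot: [-1.553, 0.269, -0.27]
force: [0.1, 0.6, -1.8]
width: 0.212
```

```bash
python3 - <<'E'
from plan import *
st=arm.observe();w=np.r_[st["position"],st["ee_rot"]]
cv2.imwrite("pics/l.png",arm.get_image("wrist"))
st=arm.observe();w2=np.r_[st["position"],st["ee_rot"]];np.save("wl.npy",(w+w2)/2);print(w.round(4),w2.round(4))
R=Ro.from_rotvec(w2[3:]).as_matrix();print(R.round(3))
c=cam("wrist",st);print(proj(c,[st["position"]+R@tipT]))
E
```

```text
[ 0.5501 -0.2659  0.3118 -1.5531  0.2694 -0.2696] [ 0.5502 -0.2656  0.3118 -1.553   0.269  -0.2692]
[[ 0.942  0.     0.336]
 [-0.336  0.001  0.942]
 [-0.    -1.     0.001]]
[[311.85899427 226.06834117]]
```

View pics/l.png

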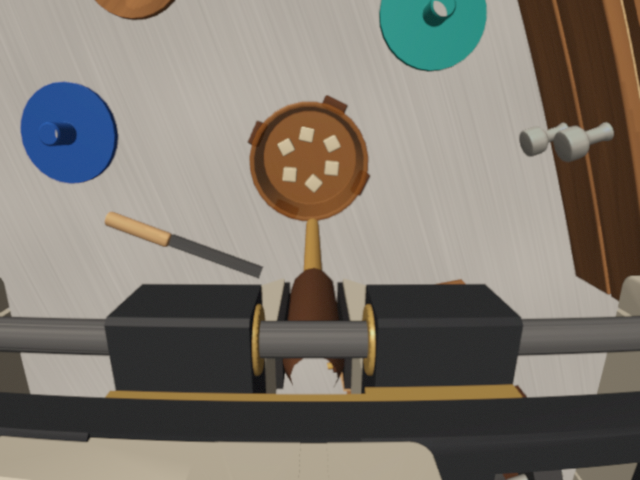

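```bash
python3 - <<'E'
from plan import *
w=np.load("wl.npy");c=cam("wrist",dict(position=w[:3],ee_rot=w[3:]))
im=cv2.imread("pics/l.png");hsv=cv2.cvtColor(im,cv2.COLOR_BGR2HSV)
m=cv2.inRange(hsv,(4,110,40),(20,255,255));m[:,:240]=0;m[:,375:]=0;m[:90]=0;m[222:]=0
m=cv2.morphologyEx(m,cv2.MORPH_CLOSE,np.ones((9,9)))
cn=cv2.convexHull(max(cv2.findContours(m,0,1)[0],key=cv2.contourArea))[:,0]
P=plane(c,cn,.075)[:,:2]
# circle with r=.055 robust (lugs are outliers)
from scipy.optimize import least_squares
r=least_squares(lambda q:np.hypot(*(P-q[:2]).T)-q[2],[*P.mean(0),.055],loss="soft_l1",f_scale=.001);print("rim",r.x,np.median(abs(r.fun)))
jc=r.x[:2]
dm=cv2.inRange(hsv,(10,20,150),(35,130,255));dm[:,:265]=0;dm[:,355:]=0;dm[:115]=0;dm[205:]=0
k,l,s,ce=cv2.connectedComponentsWithStats(dm)
for i in range(1,k):
    if s[i,4]>30:
        X=plane(c,[ce[i]],.020)[0][:2]-jc;print(s[i,4],ce[i].round(1),np.hypot(*X)*1000,np.degrees(np.arctan2(X[1],X[0])))
# lug hits & tip
print("tip seen ray at z",plane(c,[(313,221)],w[2]-.161))
print("tip pred",w[:3]+Ro.from_rotvec(w[3:]).apply(tipT))
cv2.imwrite("pics/l2.png",cv2.resize(im[90:240,235:385],None,fx=4,fy=4,interpolation=cv2.INTER_CUBIC))
E
```

```text
rim [ 0.56060212 -0.22469214  0.05492418] 0.0011224668706348445
35 [351.7 117.3] 59.55458196601957 23.217926224026304
199 [305.9 133.6] 24.420297358850508 77.8429997171747
200 [331.2 142.8] 27.30301753317776 13.281852599847713
190 [285.2 146.1] 27.288852174573112 135.31296253411136
201 [331.  167.3] 25.092580286764058 -44.02339454352768
198 [288.9 173.7] 27.28372688474497 -161.27071827357798
197 [312.9 182.5] 26.58553901798586 -101.37232471162713
tip seen ray at z [[ 0.55125523 -0.26265067  0.15079744]]
tip pred [ 0.54911388 -0.26605636  0.15079235]
```

View pics/l2.png

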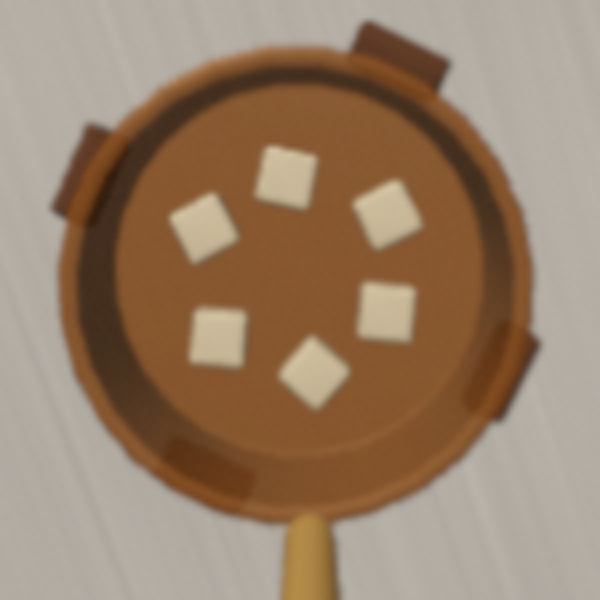

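>>> move_arm --series '[{"x": -0.1,"y": 0,"z": 1.5,"rx": 0,"ry": 0,"rz": 0},{"x": -0.1,"y": 0,"z": 1.5,"rx": 0,"ry": 0,"rz": 0},{"x": -0.1,"y": 0,"z": 1.2,"rx": 0,"ry": 0,"rz": 0},{"x": 0,"y": 2.0,"z": 0,"rx": 0,"ry": 0,"rz": 0},{"x": 0,"y": 3.0,"z": 0,"rx": 0,"ry": 0,"rz": 0},{"x": 0,"y": 1.0,"z": 0,"rx": 0,"ry": 0,"rz": 0},{"x": 0,"y": 0,"z": 0,"rx": 0,"ry": 0,"rz": 0}]'

```text
clock: 8.85
position: [0.5651, -0.2154, 0.2515]
ee_rot: [-1.551, 0.261, -0.265]
force: [0.1, 0.1, -0.8]
width: 0.211
```

```bash
python3 - <<'E'
from plan import *
cv2.imwrite("pics/m.png",arm.get_image("wrist")[100:400,160:480])
plan([.5616,-.2242,.195],TV,2)
E
```

```text
from [ 0.5653 -0.2155  0.2519] w [-0.004  0.008  0.003] ang 0.009 dist 0.058 t 8.9
{"x":-0.04, "y":2.85, "z":-0.49, "rx":-0.002, "ry":0.004, "rz":0.001}
{"x":-0.03, "y":2.85, "z":-0.48, "rx":-0.002, "ry":0.004, "rz":0.001}
```

View pics/m.png

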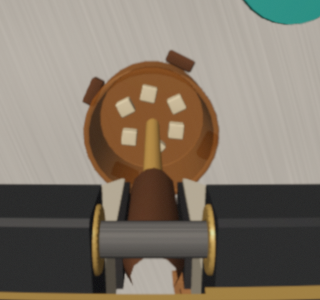

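>>> move_arm --series '[{"x": -0.1,"y": 0,"z": -0.6,"rx": 0,"ry": 0.004,"rz": 0.002},{"x": 0,"y": 1.0,"z": -0.3,"rx": 0,"ry": 0.002,"rz": 0},{"x": 0,"y": 2.0,"z": 0,"rx": 0,"ry": 0,"rz": 0},{"x": 0,"y": 1.5,"z": 0,"rx": 0,"ry": 0,"rz": 0},{"x": 0,"y": 0,"z": 0,"rx": 0,"ry": 0,"rz": 0}]'

```text
clock: 9.52
position: [0.562, -0.226, 0.2072]
ee_rot: [-1.551, 0.265, -0.273]
force: [0.2, 0.4, -0.8]
width: 0.213
```

```bash
python3 - <<'E'
from plan import *
plan([.5616,-.2242,.172],TV,2)
E
```

```text
from [ 0.562  -0.226   0.2072] w [-0.004 -0.001  0.005] ang 0.006 dist 0.035 t 9.53
{"x":-0.06, "y":1.76, "z":0.07, "rx":-0.002, "ry":-0, "rz":0.002}
{"x":-0.05, "y":1.76, "z":0.07, "rx":-0.002, "ry":-0, "rz":0.002}
```

>>> move_arm --series '[{"x": -0.1,"y": 1.2,"z": 0.1,"rx": 0,"ry": 0,"rz": 0},{"x": 0,"y": 1.0,"z": 0,"rx": 0,"ry": 0,"rz": 0},{"x": 0,"y": 0.6,"z": 0,"rx": 0,"ry": 0,"rz": 0},{"x": 0,"y": 0.2,"z": 0,"rx": 0,"ry": 0,"rz": 0},{"x": 0,"y": 0,"z": 0,"rx": 0,"ry": 0,"rz": 0}]'

```text
clock: 10.15
position: [0.5621, -0.2248, 0.176]
ee_rot: [-1.551, 0.264, -0.274]
force: [-0.0, -0.3, 0.0]
width: 0.213
```

```bash
cat > stir.py <<'E'
from plan import *
jc=np.array([.5606,-.2247]);A=np.array([[.942,-.336],[.336,.942]])
st=arm.observe();R=Ro.from_rotvec(st["ee_rot"]);tip=st["position"]+R.apply(tipT);v=tip[:2]-jc
r=np.hypot(*v)*1000;th=np.degrees(np.arctan2(v[1],v[0]))%360
w=(R.inv()*TV).as_rotvec()
print("t",round(st["clock"],2),"tip",tip.round(4),"r",r.round(1),"th",th.round(1),"F",st["force"].round(1),"w",w.round(3))
import sys
if len(sys.argv)>1:
    th1,n=float(sys.argv[1]),int(sys.argv[2]);cur=v;zz=float(sys.argv[3]) if len(sys.argv)>3 else .011
    for i in range(1,n+1):
        t=np.radians(th1 if len(sys.argv)>4 else th+(th1-th)*i/n);q=.026*np.array([np.cos(t),np.sin(t)])
        if len(sys.argv)>4:q=v+(q-v)*i/n
        d=A@(q-cur)*100;cur=q
        print(d.round(2), "th",np.degrees(t).round())
    print("y adj",round((tip[2]-zz)*100,2))
E
python3 stir.py 174 6 .011 radial
```

```text
t 10.15 tip [ 0.5622 -0.225   0.015 ] r 1.6 th 349.2 F [-0.  -0.3  0. ] w [-0.004 -0.     0.006]
[-0.45 -0.11] th 174.0
[-0.45 -0.11] th 174.0
[-0.45 -0.11] th 174.0
[-0.45 -0.11] th 174.0
[-0.45 -0.11] th 174.0
[-0.45 -0.11] th 174.0
y adj 0.4
```

>>> move_arm --series '[{"x": -0.1,"y": 0.3,"z": 0,"rx": -0.002,"ry": 0,"rz": 0.003},{"x": -0.4,"y": 0.1,"z": -0.1,"rx": -0.002,"ry": 0,"rz": 0.003},{"x": -0.5,"y": 0,"z": -0.1,"rx": 0,"ry": 0,"rz": 0},{"x": -0.5,"y": 0,"z": -0.1,"rx": 0,"ry": 0,"rz": 0},{"x": -0.4,"y": 0,"z": -0.1,"rx": 0,"ry": 0,"rz": 0},{"x": -0.4,"y": 0,"z": -0.1,"rx": 0,"ry": 0,"rz": 0},{"x": 0,"y": 0,"z": 0,"rx": 0,"ry": 0,"rz": 0}]'

```text
clock: 11.02
position: [0.5371, -0.2218, 0.1726]
ee_rot: [-1.554, 0.269, -0.27]
force: [0.6, 0.0, -0.5]
width: 0.212
```

```bash
python3 stir.py 270 10; python3 -c "
from h import *
cv2.imwrite('pics/n.png',arm.get_image('wrist')[100:400,160:480])"
```

```text
t 11.03 tip [ 0.5361 -0.2223  0.0116] r 24.6 th 174.4 F [ 0.6  0.  -0.5] w [-0.    -0.001  0.001]
[ 0.   -0.44] th 184.0
[ 0.21 -0.38] th 194.0
[ 0.27 -0.34] th 203.0
[ 0.32 -0.29] th 213.0
[ 0.36 -0.24] th 222.0
[ 0.4  -0.17] th 232.0
[ 0.42 -0.1 ] th 241.0
[ 0.43 -0.03] th 251.0
[0.43 0.04] th 260.0
[0.42 0.11] th 270.0
y adj 0.06
```

View pics/n.png

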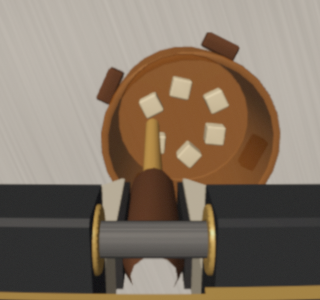

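>>> move_arm --series '[{"x": 0.0,"y": 0,"z": -0.44,"rx": 0,"ry": 0,"rz": 0},{"x": 0.2,"y": 0,"z": -0.38,"rx": 0,"ry": 0,"rz": 0},{"x": 0.27,"y": 0,"z": -0.34,"rx": 0,"ry": 0,"rz": 0},{"x": 0.32,"y": 0,"z": -0.29,"rx": 0,"ry": 0,"rz": 0},{"x": 0.36,"y": 0,"z": -0.24,"rx": 0,"ry": 0,"rz": 0},{"x": 0.4,"y": 0,"z": -0.17,"rx": 0,"ry": 0,"rz": 0},{"x": 0.42,"y": 0,"z": -0.1,"rx": 0,"ry": 0,"rz": 0}]'

```text
clock: 11.95
position: [0.5505, -0.249, 0.1725]
ee_rot: [-1.554, 0.269, -0.27]
force: [-0.7, 0.3, -0.9]
width: 0.211
```

```bash
python3 stir.py 360 12
```

```text
t 11.95 tip [ 0.5496 -0.2495  0.0115] r 27.2 th 246.1 F [-0.7  0.3 -0.9] w [ 0.    -0.001  0.001]
[0.44 0.12] th 256.0
[0.42 0.07] th 265.0
[0.41 0.14] th 275.0
[0.38 0.21] th 284.0
[0.34 0.27] th 294.0
[0.29 0.32] th 303.0
[0.23 0.36] th 313.0
[0.17 0.4 ] th 322.0
[0.1  0.42] th 332.0
[0.03 0.43] th 341.0
[-0.04  0.43] th 351.0
[-0.11  0.42] th 360.0
y adj 0.05
```

>>> move_arm --series '[{"x": 0.44,"y": 0,"z": 0.15,"rx": 0,"ry": 0,"rz": 0},{"x": 0.42,"y": 0,"z": 0.1,"rx": 0,"ry": 0,"rz": 0},{"x": 0.41,"y": 0,"z": 0.16,"rx": 0,"ry": 0,"rz": 0},{"x": 0.38,"y": 0,"z": 0.21,"rx": 0,"ry": 0,"rz": 0},{"x": 0.34,"y": 0,"z": 0.27,"rx": 0,"ry": 0,"rz": 0},{"x": 0.29,"y": 0,"z": 0.32,"rx": 0,"ry": 0,"rz": 0},{"x": 0.23,"y": 0,"z": 0.36,"rx": 0,"ry": 0,"rz": 0},{"x": 0.17,"y": 0,"z": 0.4,"rx": 0,"ry": 0,"rz": 0},{"x": 0.1,"y": 0,"z": 0.42,"rx": 0,"ry": 0,"rz": 0}]'

```text
clock: 13.08
position: [0.5869, -0.2347, 0.1723]
ee_rot: [-1.555, 0.269, -0.269]
force: [-2.7, -0.9, 0.8]
width: 0.211
```

```bash
sed -i 's/q=.026/q=.0255/' stir.py; python3 stir.py 450 13;python3 -c "
from h import *
cv2.imwrite('pics/o.png',arm.get_image('wrist')[100:400,160:480])"
```

```text
t 13.07 tip [ 0.5859 -0.2353  0.0113] r 27.4 th 337.3 F [-2.7 -0.9  0.8] w [ 0.001 -0.    -0.   ]
[-0.2  0.4] th 346.0
[-0.07  0.38] th 355.0
[-0.12  0.37] th 363.0
[-0.18  0.34] th 372.0
[-0.23  0.31] th 381.0
[-0.27  0.27] th 389.0
[-0.31  0.23] th 398.0
[-0.34  0.18] th 407.0
[-0.36  0.13] th 415.0
[-0.38  0.07] th 424.0
[-0.39  0.01] th 433.0
[-0.38 -0.04] th 441.0
[-0.37 -0.1 ] th 450.0
y adj 0.03
```

View pics/o.png

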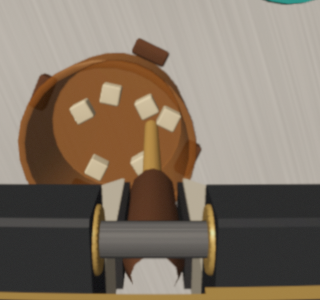

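>>> move_arm --series '[{"x": -0.2,"y": 0,"z": 0.4,"rx": 0,"ry": 0,"rz": 0},{"x": -0.1,"y": 0,"z": 0.4,"rx": 0,"ry": 0,"rz": 0},{"x": -0.14,"y": 0,"z": 0.38,"rx": 0,"ry": 0,"rz": 0},{"x": -0.2,"y": 0,"z": 0.36,"rx": 0,"ry": 0,"rz": 0},{"x": -0.24,"y": 0,"z": 0.32,"rx": 0,"ry": 0,"rz": 0},{"x": -0.28,"y": 0,"z": 0.28,"rx": 0,"ry": 0,"rz": 0},{"x": -0.32,"y": 0,"z": 0.24,"rx": 0,"ry": 0,"rz": 0},{"x": -0.36,"y": 0,"z": 0.18,"rx": 0,"ry": 0,"rz": 0},{"x": -0.38,"y": 0,"z": 0.13,"rx": 0,"ry": 0,"rz": 0}]'

```text
clock: 14.25
position: [0.5745, -0.1997, 0.1724]
ee_rot: [-1.555, 0.269, -0.269]
force: [-0.1, -0.2, -1.7]
width: 0.214
```

```bash
python3 stir.py 520 12
```

```text
t 14.25 tip [ 0.5736 -0.2003  0.0114] r 27.6 th 62.0 F [-0.1 -0.2 -1.7] w [ 0.001 -0.     0.001]
[-1.67 -0.52] th 100.0
[-1.1  -1.26] th 138.0
[-0.09 -1.67] th 177.0
[ 0.96 -1.36] th 215.0
[ 1.6  -0.48] th 253.0
[1.55 0.61] th 291.0
[0.84 1.44] th 329.0
[-0.23  1.65] th 367.0
[-1.2   1.16] th 406.0
[-1.66  0.17] th 444.0
[-1.41 -0.89] th 482.0
[-0.56 -1.57] th 520.0
y adj 0.04
```

Angles wrap, so now from 62°.

```bash
python3 stir.py 170 12
```

```text
t 14.25 tip [ 0.5736 -0.2003  0.0114] r 27.6 th 62.0 F [-0.1 -0.2 -1.7] w [ 0.001 -0.     0.001]
[-0.43 -0.18] th 71.0
[-0.4  -0.04] th 80.0
[-0.39 -0.1 ] th 89.0
[-0.37 -0.16] th 98.0
[-0.34 -0.21] th 107.0
[-0.3  -0.26] th 116.0
[-0.26 -0.31] th 125.0
[-0.21 -0.34] th 134.0
[-0.15 -0.37] th 143.0
[-0.09 -0.39] th 152.0
[-0.03 -0.4 ] th 161.0
[ 0.04 -0.4 ] th 170.0
y adj 0.04
```

>>> move_arm --series '[{"x": -0.43,"y": 0,"z": -0.18,"rx": 0,"ry": 0,"rz": 0},{"x": -0.4,"y": 0,"z": -0.08,"rx": 0,"ry": 0,"rz": 0},{"x": -0.39,"y": 0,"z": -0.13,"rx": 0,"ry": 0,"rz": 0},{"x": -0.37,"y": 0,"z": -0.18,"rx": 0,"ry": 0,"rz": 0},{"x": -0.34,"y": 0,"z": -0.22,"rx": 0,"ry": 0,"rz": 0},{"x": -0.3,"y": 0,"z": -0.26,"rx": 0,"ry": 0,"rz": 0},{"x": -0.26,"y": 0,"z": -0.31,"rx": 0,"ry": 0,"rz": 0},{"x": -0.2,"y": 0,"z": -0.34,"rx": 0,"ry": 0,"rz": 0},{"x": -0.14,"y": 0,"z": -0.37,"rx": 0,"ry": 0,"rz": 0},{"x": -0.08,"y": 0,"z": -0.39,"rx": 0,"ry": 0,"rz": 0}]'

```text
clock: 15.5
position: [0.5385, -0.2127, 0.1732]
ee_rot: [-1.553, 0.264, -0.272]
force: [2.4, 0.7, -1.4]
width: 0.212
```

```bash
python3 stir.py 250 10;python3 -c "
from h import *
cv2.imwrite('pics/p.png',arm.get_image('wrist')[100:400,160:480])"
```

```text
t 15.5 tip [ 0.5383 -0.2132  0.0121] r 25.1 th 152.7 F [ 2.4  0.7 -1.4] w [-0.002  0.001  0.005]
[-0.06 -0.43] th 162.0
[ 0.05 -0.43] th 172.0
[ 0.12 -0.41] th 182.0
[ 0.19 -0.39] th 192.0
[ 0.25 -0.35] th 201.0
[ 0.31 -0.3 ] th 211.0
[ 0.36 -0.24] th 221.0
[ 0.39 -0.18] th 231.0
[ 0.42 -0.11] th 240.0
[ 0.43 -0.04] th 250.0
y adj 0.11
```

View pics/p.png

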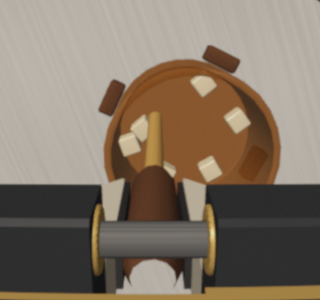

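>>> move_arm --series '[{"x": -0.06,"y": 0.05,"z": -0.43,"rx": 0,"ry": 0,"rz": 0.003},{"x": 0.05,"y": 0.05,"z": -0.43,"rx": 0,"ry": 0,"rz": 0.002},{"x": 0.12,"y": 0,"z": -0.41,"rx": 0,"ry": 0,"rz": 0},{"x": 0.19,"y": 0,"z": -0.39,"rx": 0,"ry": 0,"rz": 0},{"x": 0.25,"y": 0,"z": -0.35,"rx": 0,"ry": 0,"rz": 0},{"x": 0.31,"y": 0,"z": -0.3,"rx": 0,"ry": 0,"rz": 0},{"x": 0.36,"y": 0,"z": -0.24,"rx": 0,"ry": 0,"rz": 0},{"x": 0.39,"y": 0,"z": -0.18,"rx": 0,"ry": 0,"rz": 0},{"x": 0.42,"y": 0,"z": -0.1,"rx": 0,"ry": 0,"rz": 0}]'

```text
clock: 16.68
position: [0.5467, -0.2498, 0.1714]
ee_rot: [-1.553, 0.272, -0.266]
force: [0.2, 0.1, -1.7]
width: 0.211
```

```bash
python3 stir.py 345 12
```

```text
t 16.68 tip [ 0.5451 -0.25    0.0104] r 29.7 th 238.5 F [ 0.2  0.1 -1.7] w [-0.    -0.001 -0.004]
[0.48 0.36] th 247.0
[0.39 0.01] th 256.0
[0.39 0.07] th 265.0
[0.37 0.13] th 274.0
[0.35 0.19] th 283.0
[0.32 0.24] th 292.0
[0.28 0.28] th 301.0
[0.23 0.32] th 309.0
[0.18 0.35] th 318.0
[0.12 0.38] th 327.0
[0.06 0.39] th 336.0
[-0.    0.39] th 345.0
y adj -0.06
```

>>> move_arm --series '[{"x": 0.46,"y": -0.05,"z": 0.3,"rx": 0,"ry": 0,"rz": -0.002},{"x": 0.4,"y": 0,"z": 0.06,"rx": 0,"ry": 0,"rz": 0},{"x": 0.4,"y": 0,"z": 0.1,"rx": 0,"ry": 0,"rz": 0},{"x": 0.38,"y": 0,"z": 0.16,"rx": 0,"ry": 0,"rz": 0},{"x": 0.35,"y": 0,"z": 0.21,"rx": 0,"ry": 0,"rz": 0},{"x": 0.32,"y": 0,"z": 0.25,"rx": 0,"ry": 0,"rz": 0},{"x": 0.28,"y": 0,"z": 0.29,"rx": 0,"ry": 0,"rz": 0},{"x": 0.22,"y": 0,"z": 0.33,"rx": 0,"ry": 0,"rz": 0},{"x": 0.16,"y": 0,"z": 0.36,"rx": 0,"ry": 0,"rz": 0},{"x": 0.1,"y": 0,"z": 0.39,"rx": 0,"ry": 0,"rz": 0}]'

```text
clock: 17.92
position: [0.5857, -0.2359, 0.1714]
ee_rot: [-1.553, 0.272, -0.266]
force: [-3.4, 0.8, -0.2]
width: 0.209
```

```bash
python3 stir.py 420 12
```

```text
t 17.93 tip [ 0.584  -0.2362  0.0104] r 26.1 th 333.9 F [-3.4  0.8 -0.2] w [ 0.    -0.    -0.004]
[-0.04  0.33] th 341.0
[-0.02  0.32] th 348.0
[-0.06  0.31] th 355.0
[-0.1  0.3] th 363.0
[-0.14  0.29] th 370.0
[-0.17  0.27] th 377.0
[-0.21  0.24] th 384.0
[-0.23  0.22] th 391.0
[-0.26  0.19] th 398.0
[-0.28  0.15] th 406.0
[-0.3   0.12] th 413.0
[-0.31  0.08] th 420.0
y adj -0.06
```

>>> move_arm --series '[{"x": -0.06,"y": -0.05,"z": 0.42,"rx": 0,"ry": 0,"rz": -0.002},{"x": -0.08,"y": 0,"z": 0.4,"rx": 0,"ry": 0,"rz": -0.002},{"x": -0.14,"y": 0,"z": 0.38,"rx": 0,"ry": 0,"rz": 0},{"x": -0.2,"y": 0,"z": 0.35,"rx": 0,"ry": 0,"rz": 0},{"x": -0.25,"y": 0,"z": 0.31,"rx": 0,"ry": 0,"rz": 0},{"x": -0.3,"y": 0,"z": 0.26,"rx": 0,"ry": 0,"rz": 0},{"x": -0.34,"y": 0,"z": 0.2,"rx": 0,"ry": 0,"rz": 0},{"x": -0.37,"y": 0,"z": 0.14,"rx": 0,"ry": 0,"rz": 0},{"x": -0.4,"y": 0,"z": 0.06,"rx": 0,"ry": 0,"rz": 0}]'

```text
clock: 19.05
position: [0.5739, -0.2038, 0.1724]
ee_rot: [-1.556, 0.268, -0.271]
force: [-0.4, -0.8, -1.3]
width: 0.215
```

```bash
python3 stir.py 170 12
```

```text
t 19.05 tip [ 0.5732 -0.2046  0.0114] r 23.7 th 57.9 F [-0.4 -0.8 -1.3] w [ 0.001 -0.001  0.003]
[-0.37  0.23] th 67.0
[-0.42 -0.01] th 77.0
[-0.41 -0.08] th 86.0
[-0.39 -0.14] th 95.0
[-0.36 -0.2 ] th 105.0
[-0.32 -0.26] th 114.0
[-0.28 -0.31] th 123.0
[-0.22 -0.35] th 133.0
[-0.16 -0.38] th 142.0
[-0.1 -0.4] th 151.0
[-0.03 -0.41] th 161.0
[ 0.04 -0.41] th 170.0
y adj 0.04
```

>>> move_arm --series '[{"x": -0.38,"y": 0,"z": 0.2,"rx": 0,"ry": 0,"rz": 0},{"x": -0.42,"y": 0,"z": -0.03,"rx": 0,"ry": 0,"rz": 0},{"x": -0.41,"y": 0,"z": -0.09,"rx": 0,"ry": 0,"rz": 0},{"x": -0.39,"y": 0,"z": -0.15,"rx": 0,"ry": 0,"rz": 0},{"x": -0.36,"y": 0,"z": -0.21,"rx": 0,"ry": 0,"rz": 0},{"x": -0.32,"y": 0,"z": -0.26,"rx": 0,"ry": 0,"rz": 0},{"x": -0.27,"y": 0,"z": -0.31,"rx": 0,"ry": 0,"rz": 0},{"x": -0.21,"y": 0,"z": -0.35,"rx": 0,"ry": 0,"rz": 0},{"x": -0.15,"y": 0,"z": -0.38,"rx": 0,"ry": 0,"rz": 0},{"x": -0.08,"y": 0,"z": -0.4,"rx": 0,"ry": 0,"rz": 0},{"x": 0,"y": 0,"z": -0.42,"rx": 0,"ry": 0,"rz": 0}]'

```text
clock: 20.42
position: [0.5348, -0.2162, 0.1723]
ee_rot: [-1.554, 0.268, -0.271]
force: [-0.5, -0.0, -1.6]
width: 0.213
```

```bash
python3 stir.py 245 9
```

```text
t 20.43 tip [ 0.5341 -0.2167  0.0112] r 27.7 th 163.2 F [-0.5 -0.  -1.6] w [-0.    -0.     0.002]
[ 0.27 -0.39] th 172.0
[ 0.11 -0.39] th 181.0
[ 0.17 -0.36] th 190.0
[ 0.23 -0.33] th 200.0
[ 0.28 -0.29] th 209.0
[ 0.32 -0.24] th 218.0
[ 0.36 -0.19] th 227.0
[ 0.38 -0.13] th 236.0
[ 0.4  -0.07] th 245.0
y adj 0.02
```

>>> move_arm --series '[{"x": 0.2,"y": 0,"z": -0.39,"rx": 0,"ry": 0,"rz": 0},{"x": 0.13,"y": 0,"z": -0.38,"rx": 0,"ry": 0,"rz": 0},{"x": 0.18,"y": 0,"z": -0.36,"rx": 0,"ry": 0,"rz": 0},{"x": 0.24,"y": 0,"z": -0.32,"rx": 0,"ry": 0,"rz": 0},{"x": 0.29,"y": 0,"z": -0.28,"rx": 0,"ry": 0,"rz": 0},{"x": 0.33,"y": 0,"z": -0.23,"rx": 0,"ry": 0,"rz": 0},{"x": 0.36,"y": 0,"z": -0.18,"rx": 0,"ry": 0,"rz": 0},{"x": 0.38,"y": 0,"z": -0.12,"rx": 0,"ry": 0,"rz": 0},{"x": 0.4,"y": 0,"z": -0.03,"rx": 0,"ry": 0,"rz": 0},{"x": 0.4,"y": 0,"z": 0.03,"rx": 0,"ry": 0,"rz": 0},{"x": 0.2,"y": 0,"z": 0.05,"rx": 0,"ry": 0,"rz": 0}]'

```text
clock: 21.8
position: [0.5586, -0.2499, 0.1722]
ee_rot: [-1.554, 0.268, -0.271]
force: [-0.0, -0.3, -1.8]
width: 0.215
```

```bash
python3 stir.py; python3 -c "
from h import *
cv2.imwrite('pics/q.png',arm.get_image('wrist')[100:400,160:480])"
```

```text
t 21.8 tip [ 0.5578 -0.2505  0.0112] r 26.0 th 263.8 F [-0.  -0.3 -1.8] w [ 0.    -0.     0.002]
```

View pics/q.png

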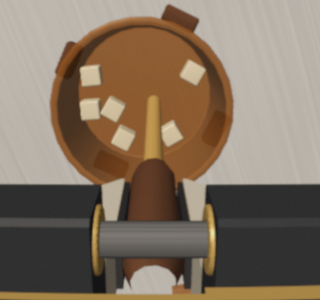

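>>> move_arm --series '[{"x": 0,"y": -1.0,"z": 0.4,"rx": 0,"ry": 0,"rz": 0},{"x": 0,"y": -2.0,"z": 0.4,"rx": 0,"ry": 0,"rz": 0},{"x": 0,"y": -3.0,"z": 0.3,"rx": 0,"ry": 0,"rz": 0},{"x": 0,"y": -4.0,"z": 0,"rx": 0,"ry": 0,"rz": 0},{"x": 0,"y": -3.5,"z": 0,"rx": 0,"ry": 0,"rz": 0},{"x": 0,"y": -0.8,"z": 0,"rx": 0,"ry": 0,"rz": 0}]'

```text
clock: 22.6
position: [0.5619, -0.2373, 0.3218]
ee_rot: [-1.554, 0.268, -0.27]
force: [0.6, -0.7, -2.2]
width: 0.212
```

```bash
python3 - <<'E'
from plan import *
plan([.585,.205,.315],RG,11)
E
```

```text
from [ 0.5619 -0.2373  0.3218] w [ 0.616  0.002 -0.002] ang 0.616 dist 0.443 t 22.6
{"x":-1.15, "y":0.06, "z":3.86, "rx":0.056, "ry":0, "rz":-0}
{"x":-1.15, "y":0.28, "z":3.85, "rx":0.056, "ry":0, "rz":-0}
{"x":-1.15, "y":0.49, "z":3.83, "rx":0.056, "ry":0, "rz":-0}
{"x":-1.16, "y":0.71, "z":3.79, "rx":0.056, "ry":0, "rz":-0}
{"x":-1.16, "y":0.92, "z":3.75, "rx":0.056, "ry":0, "rz":-0}
{"x":-1.16, "y":1.13, "z":3.69, "rx":0.056, "ry":0, "rz":-0}
{"x":-1.16, "y":1.33, "z":3.62, "rx":0.056, "ry":0, "rz":-0}
{"x":-1.16, "y":1.53, "z":3.54, "rx":0.056, "ry":0, "rz":-0}
{"x":-1.16, "y":1.73, "z":3.45, "rx":0.056, "ry":0, "rz":-0}
{"x":-1.16, "y":1.92, "z":3.35, "rx":0.056, "ry":0, "rz":-0}
{"x":-1.16, "y":2.1, "z":3.23, "rx":0.056, "ry":0, "rz":-0}
```

>>> move_arm --series '[{"x": -1.1,"y": 0.1,"z": 3.8,"rx": 0.056,"ry": 0,"rz": 0},{"x": -1.1,"y": 0.3,"z": 3.8,"rx": 0.056,"ry": 0,"rz": 0},{"x": -1.1,"y": 0.5,"z": 3.8,"rx": 0.056,"ry": 0,"rz": 0},{"x": -1.2,"y": 0.7,"z": 3.8,"rx": 0.056,"ry": 0,"rz": 0},{"x": -1.2,"y": 0.9,"z": 3.7,"rx": 0.056,"ry": 0,"rz": 0},{"x": -1.2,"y": 1.1,"z": 3.7,"rx": 0.056,"ry": 0,"rz": 0},{"x": -1.2,"y": 1.3,"z": 3.6,"rx": 0.056,"ry": 0,"rz": 0},{"x": -1.2,"y": 1.5,"z": 3.5,"rx": 0.056,"ry": 0,"rz": 0},{"x": -1.2,"y": 1.7,"z": 3.4,"rx": 0.056,"ry": 0,"rz": 0},{"x": -1.1,"y": 1.9,"z": 3.2,"rx": 0.056,"ry": 0,"rz": 0},{"x": -0.6,"y": 1.5,"z": 2.0,"rx": 0.05,"ry": 0,"rz": 0},{"x": 0,"y": 0,"z": 0,"rx": 0,"ry": 0,"rz": 0}]'

```text
clock: 24.1
position: [0.5686, 0.2241, 0.3103]
ee_rot: [-0.915, 0.178, -0.292]
force: [1.5, -0.8, -1.2]
width: 0.213
```

```bash
python3 - <<'E'
from plan import *
z=RG.as_matrix()[:,2]
plan(pG-.005*yS+.04*z,RG,6)
E
```

```text
from [0.5686 0.2241 0.3103] w [-0.026 -0.004 -0.034] ang 0.043 dist 0.124 t 24.1
{"x":0.4, "y":1.47, "z":-1.4, "rx":-0.004, "ry":-0.001, "rz":-0.006}
{"x":0.39, "y":1.47, "z":-1.39, "rx":-0.004, "ry":-0.001, "rz":-0.006}
{"x":0.38, "y":1.48, "z":-1.39, "rx":-0.004, "ry":-0.001, "rz":-0.006}
{"x":0.37, "y":1.49, "z":-1.38, "rx":-0.004, "ry":-0.001, "rz":-0.006}
{"x":0.36, "y":1.5, "z":-1.37, "rx":-0.004, "ry":-0.001, "rz":-0.006}
{"x":0.35, "y":1.51, "z":-1.37, "rx":-0.004, "ry":-0.001, "rz":-0.006}
```

>>> move_arm --series '[{"x": 0.6,"y": 1.2,"z": -1.3,"rx": -0.008,"ry": -0.001,"rz": -0.012},{"x": 0.6,"y": 1.5,"z": -1.3,"rx": -0.008,"ry": -0.001,"rz": -0.012},{"x": 0.5,"y": 1.5,"z": -1.3,"rx": -0.006,"ry": -0.001,"rz": -0.008},{"x": 0.3,"y": 1.5,"z": -1.3,"rx": -0.003,"ry": 0,"rz": -0.002},{"x": 0.1,"y": 1.5,"z": -1.3,"rx": 0,"ry": 0,"rz": 0},{"x": 0,"y": 0.8,"z": -0.8,"rx": 0,"ry": 0,"rz": 0},{"x": 0,"y": 0,"z": 0,"rx": 0,"ry": 0,"rz": 0}]'

```text
clock: 24.98
position: [0.5797, 0.2045, 0.1983]
ee_rot: [-0.949, 0.17, -0.319]
force: [-0.1, -1.2, -0.8]
width: 0.212
```

```bash
python3 - <<'E'
from plan import *
z=RG.as_matrix()[:,2]
plan(pG-.003*yS+.03*z,RG,2)
cv2.imwrite('pics/r.png',arm.get_image('wrist')[100:400,160:480])
im=arm.get_image("scene");cv2.imwrite("pics/r_s.png",cv2.resize(im[215:365,290:430],(560,600)))
E
```

```text
from [0.5797 0.2045 0.1983] w [ 0.005 -0.006 -0.003] ang 0.008 dist 0.018 t 24.98
{"x":0.19, "y":0.5, "z":-0.74, "rx":0.003, "ry":-0.003, "rz":-0.002}
{"x":0.19, "y":0.5, "z":-0.74, "rx":0.003, "ry":-0.003, "rz":-0.002}
```

View pics/r.png

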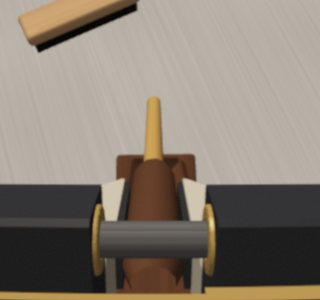

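View pics/r_s.png

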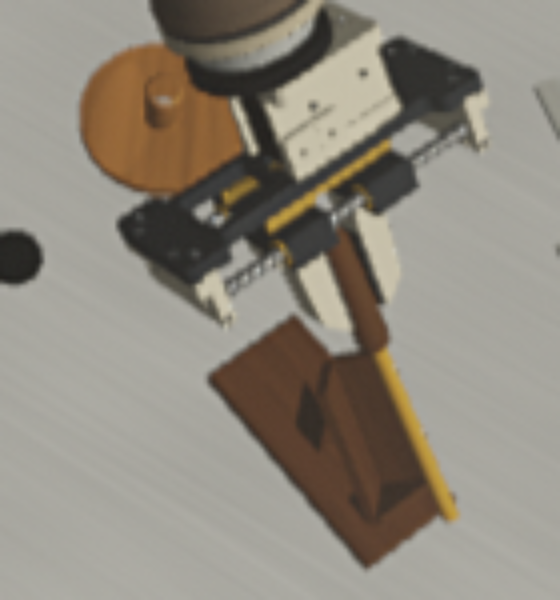

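>>> move_arm --series '[{"x": 0.3,"y": 0.3,"z": 0,"rx": 0.003,"ry": -0.003,"rz": -0.002},{"x": 0.1,"y": 0.3,"z": -0.7,"rx": 0.002,"ry": -0.003,"rz": 0},{"x": 0,"y": 0.2,"z": -0.7,"rx": 0,"ry": 0,"rz": 0},{"x": 0,"y": 0,"z": 0,"rx": 0,"ry": 0,"rz": 0}]'

```text
clock: 25.58
position: [0.5827, 0.1966, 0.1854]
ee_rot: [-0.943, 0.158, -0.32]
force: [-0.4, 0.5, -0.7]
width: 0.209
```

```bash
python3 - <<'E'
from plan import *
z=RG.as_matrix()[:,2]
plan(pG-.003*yS,RG,3)
E
```

```text
from [0.5827 0.1966 0.1854] w [-0.003  0.004  0.002] ang 0.005 dist 0.032 t 25.57
{"x":-0.06, "y":0.1, "z":-1.07, "rx":-0.001, "ry":0.001, "rz":0.001}
{"x":-0.06, "y":0.1, "z":-1.07, "rx":-0.001, "ry":0.001, "rz":0.001}
{"x":-0.06, "y":0.1, "z":-1.07, "rx":-0.001, "ry":0.001, "rz":0.001}
```

>>> move_arm --series '[{"x": -0.1,"y": 0,"z": -0.8,"rx": 0,"ry": 0,"rz": 0},{"x": -0.1,"y": 0,"z": -0.7,"rx": 0,"ry": 0,"rz": 0},{"x": 0,"y": 0,"z": -0.6,"rx": 0,"ry": 0,"rz": 0},{"x": 0,"y": 0,"z": -0.4,"rx": 0,"ry": 0,"rz": 0},{"x": 0,"y": 0,"z": 0,"rx": 0,"ry": 0,"rz": 0}]'

```text
clock: 26.2
position: [0.5734, 0.1763, 0.1698]
ee_rot: [-0.943, 0.159, -0.321]
force: [-0.5, 0.4, -1.2]
width: 0.211
```

```bash
python3 - <<'E'
from plan import *
plan(pG,RG,2)
E
```

```text
from [0.5734 0.1763 0.1698] w [-0.003  0.003  0.002] ang 0.004 dist 0.008 t 26.2
{"x":0.01, "y":0.31, "z":-0.25, "rx":-0.001, "ry":0.001, "rz":0.001}
{"x":0.01, "y":0.31, "z":-0.25, "rx":-0.001, "ry":0.001, "rz":0.001}
```

>>> move_arm --series '[{"x": 0,"y": 0.2,"z": -0.3,"rx": 0,"ry": 0.002,"rz": 0},{"x": 0,"y": 0.2,"z": -0.2,"rx": 0,"ry": 0.001,"rz": 0},{"x": 0,"y": 0,"z": 0,"rx": 0,"ry": 0,"rz": 0}]'

```text
clock: 26.58
position: [0.573, 0.175, 0.1635]
ee_rot: [-0.942, 0.161, -0.322]
force: [0.0, -0.5, -1.0]
width: 0.215
```

```bash
python3 - <<'E'
from plan import *
plan(pG,RG,1)
im=arm.get_image("scene");cv2.imwrite("pics/s_s.png",cv2.resize(im[215:365,290:430],(560,600)))
E
```

```text
from [0.573  0.175  0.1635] w [-0.003  0.     0.002] ang 0.004 dist 0.002 t 26.57
{"x":0.01, "y":0.19, "z":-0.02, "rx":-0.003, "ry":0, "rz":0.002}
```

View pics/s_s.png

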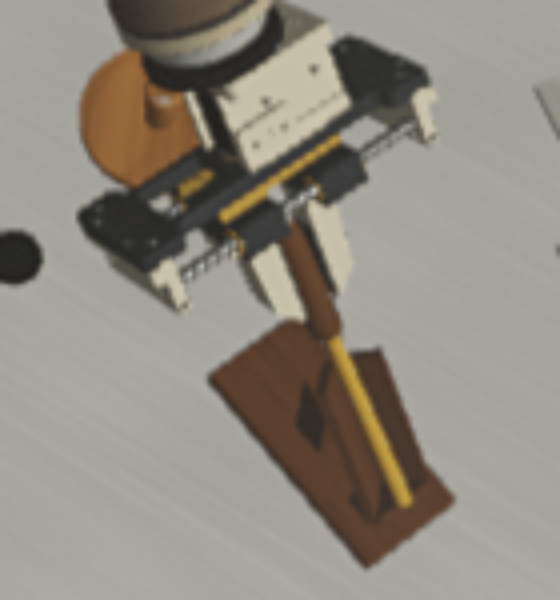

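```bash
python3 - <<'E'
from plan import *
st=arm.observe()
im=arm.get_image("wrist");cv2.imwrite("pics/t.png",cv2.resize(im[190:350,250:390],None,fx=4,fy=4,interpolation=cv2.INTER_CUBIC))
c=cam("wrist",st)
print(proj(c,[gS-.037*yS,gS,gS+.038*yS,gS+.158*yS]).round(1))
s=cam("scene");print(((proj(s,[gS+.158*yS,gS+.038*yS])-[290,215])*4).round(0))
# scene estimate
print(plane(s,[(290+402/4,215+499/4),(290+390/4,215+489/4)],.03))
E
```

```text
[[312.5 370.8]
 [312.  317.3]
 [311.7 282.5]
 [311.1 226.4]]
[[386. 486.]
 [325. 329.]]
[[0.60601164 0.27458644 0.03      ]
 [0.60462389 0.2658213  0.03      ]]
```

View pics/t.png

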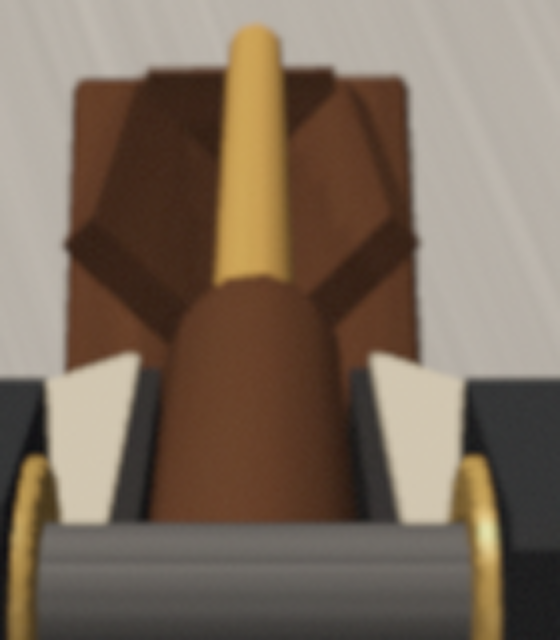

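```bash
python3 - <<'E'
from plan import *
st=arm.observe();c=cam("wrist",st);s=cam("scene")
X=tri(c,[(313.7,199.5)],s,[(290+401/4,215+497/4)])[0];print(X)
seat=gS+.158*yS
v=RG.inv().apply(X[:3]-st["position"]);print("tip in tool",v,"angle",np.degrees(np.arctan2(v[2],v[1])),"seat in tool",Ro.from_rotvec(st["ee_rot"]).inv().apply(seat-st["position"]))
# before in-jar consistency: tip at q pic
E
```

```text
[0.61132746 0.2754258  0.04729102 0.0012505 ]
tip in tool [0.00175133 0.15710018 0.02035345] angle 7.381957328301532 seat in tool [-0.00115906  0.16303836 -0.00165327]
```

>>> move_arm --series '[{"x": 0,"y": 0,"z": 0,"rx": -0.05,"ry": 0,"rz": 0},{"x": 0,"y": 0,"z": 0,"rx": -0.04,"ry": 0,"rz": 0},{"x": 0,"y": 0,"z": 0,"rx": 0,"ry": 0,"rz": 0}]'

```text
clock: 27.05
position: [0.5731, 0.175, 0.1639]
ee_rot: [-1.033, 0.177, -0.317]
force: [0.5, 0.5, -0.9]
width: 0.212
```

```bash
python3 - <<'E'
from plan import *
plan(pG,RG,1);st=arm.observe();print(st["force"])
im=arm.get_image("wrist");cv2.imwrite("pics/t2.png",cv2.resize(im[190:350,250:390],None,fx=4,fy=4,interpolation=cv2.INTER_CUBIC))
im=arm.get_image("scene");cv2.imwrite("pics/t2_s.png",cv2.resize(im[215:365,290:430],(560,600)))
E
```

```text
from [0.5731 0.175  0.1639] w [0.089 0.    0.002] ang 0.089 dist 0.002 t 27.05
{"x":-0, "y":0.22, "z":-0.03, "rx":0.089, "ry":0, "rz":0.002}
[ 0.54745607  0.48880769 -0.88238673]
```

View pics/t2_s.png

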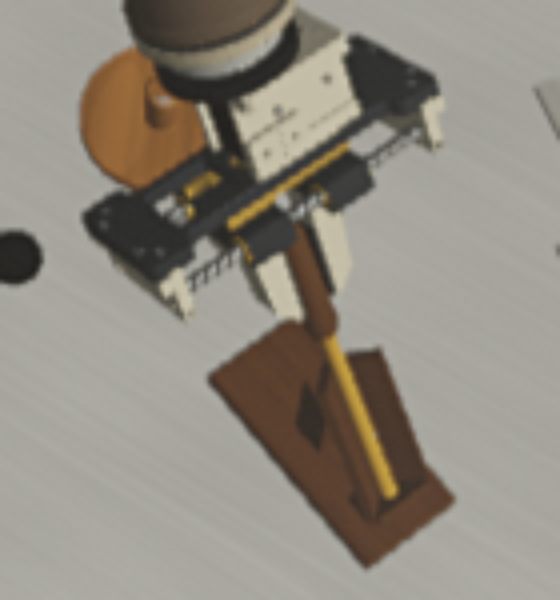

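View pics/t2.png

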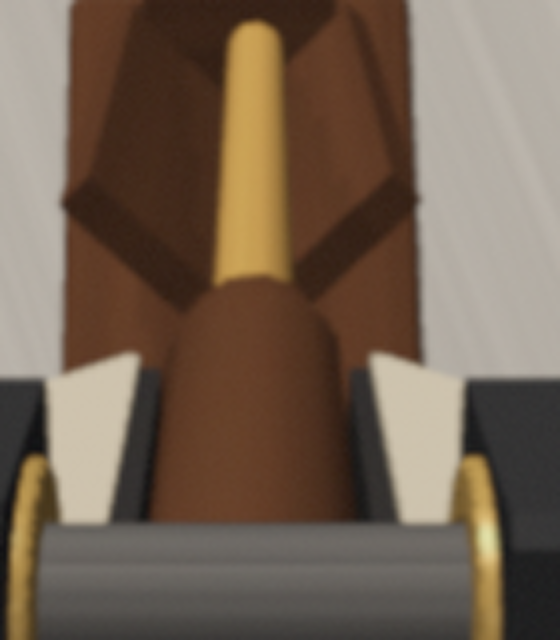

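>>> move_arm --series '[{"x": 0,"y": 0,"z": 0,"rx": -0.02,"ry": 0,"rz": 0},{"x": 0,"y": 0.1,"z": 0,"rx": -0.01,"ry": 0,"rz": 0},{"x": 0,"y": 0,"z": 0,"rx": 0,"ry": 0,"rz": 0}]'

```text
clock: 27.52
position: [0.5725, 0.1757, 0.1629]
ee_rot: [-1.061, 0.184, -0.314]
force: [-1.1, 1.2, -0.4]
width: 0.213
```

```bash
python3 - <<'E'
from plan import *
plan(pG,RG,1);st=arm.observe();print(st["force"],st["ft_torque"])
im=arm.get_image("scene");cv2.imwrite("pics/t3_s.png",cv2.resize(im[215:365,290:430],(560,600)))
E
```

```text
from [0.5725 0.1757 0.1629] w [ 0.118 -0.002  0.001] ang 0.118 dist 0.001 t 27.52
{"x":0.08, "y":0.12, "z":-0.02, "rx":0.118, "ry":-0.002, "rz":0.001}
[-1.10924234  1.24165197 -0.44638101] [-0.14061782  0.36626458  0.09393012]
```

View pics/t3_s.png

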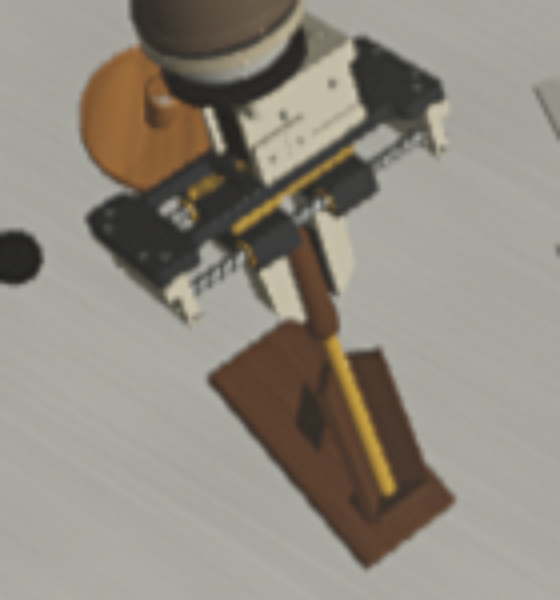

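>>> move_arm --series '[{"x": 0,"y": 0.1,"z": 0,"rx": 0,"ry": 0,"rz": 0}]'

```text
clock: 27.7
position: [0.5726, 0.176, 0.162]
ee_rot: [-1.061, 0.185, -0.314]
force: [-1.9, -1.2, 5.1]
width: 0.21
```

>>> move_arm --series '[{"x": 0,"y": 0,"z": 0,"rx": 0,"ry": 0,"rz": 0},{"x": 0,"y": 0,"z": 0,"rx": 0,"ry": 0,"rz": 0},{"x": 0,"y": 0,"z": 0,"rx": 0.06,"ry": 0,"rz": 0},{"x": 0,"y": 0,"z": 0,"rx": 0.05,"ry": 0,"rz": 0},{"x": 0,"y": 0,"z": 0,"rx": 0,"ry": 0,"rz": 0}]' --jaw 3.5 --newtons 55

```text
clock: 28.32
position: [0.5738, 0.1739, 0.1616]
ee_rot: [-0.952, 0.165, -0.325]
force: [-0.5, -0.6, -0.0]
width: 0.384
```

```bash
python3 - <<'E'
from plan import *
plan(gS,RG,1);st=arm.observe();print(st["force"],st["ft_torque"])
im=arm.get_image("scene");cv2.imwrite("pics/t4_s.png",cv2.resize(im[215:365,290:430],(560,600)))
im=arm.get_image("wrist");cv2.imwrite("pics/t4.png",cv2.resize(im[190:350,250:390],None,fx=4,fy=4,interpolation=cv2.INTER_CUBIC))
print(proj(cam("wrist",st),[gS-.037*yS,gS,gS+.038*yS,gS+.158*yS]).round(1))
E
```

```text
from [0.5738 0.1739 0.1616] w [ 0.007 -0.003  0.005] ang 0.009 dist 0.004 t 28.32
{"x":-0.13, "y":0.38, "z":0.16, "rx":0.007, "ry":-0.003, "rz":0.005}
[-0.49957199 -0.59783187 -0.03683525] [-0.68510887  0.27435857  0.03023487]
[[309.2 368.8]
 [309.2 314.4]
 [309.2 279.1]
 [309.2 222.4]]
```

View pics/t4_s.png

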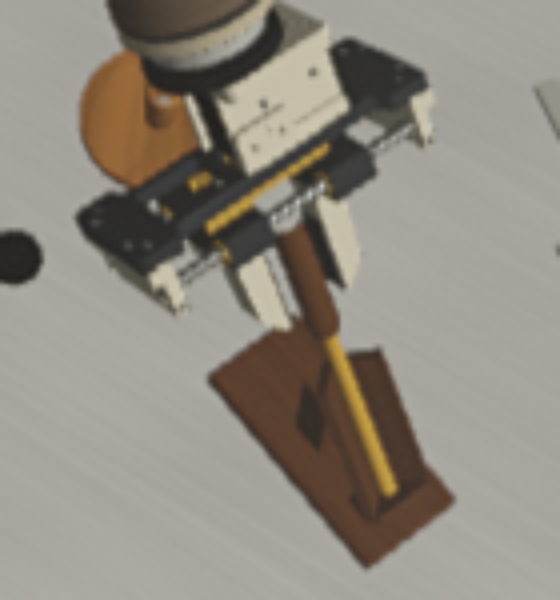

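View pics/t4.png

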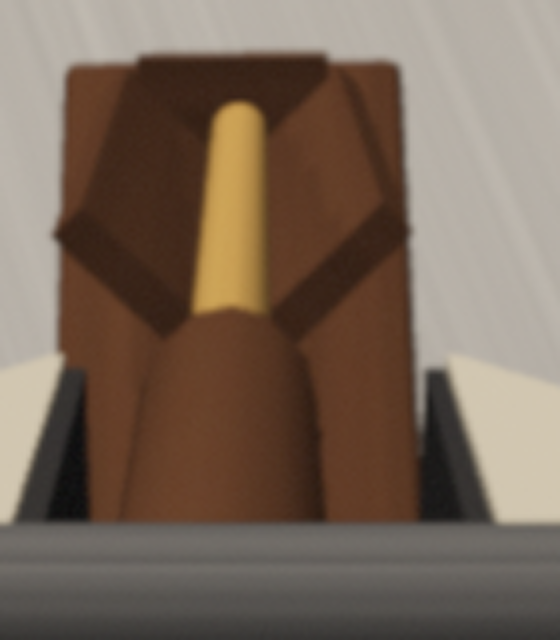

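>>> move_arm --series '[{"x": -0.2,"y": 0.2,"z": 0.1,"rx": 0.006,"ry": 0,"rz": 0.004},{"x": 0,"y": 0,"z": 0,"rx": 0,"ry": 0,"rz": 0}]'

```text
clock: 28.68
position: [0.5729, 0.1783, 0.1611]
ee_rot: [-0.947, 0.163, -0.319]
force: [-0.5, 0.5, 0.6]
width: 0.38
```

>>> move_arm --series '[{"x": 0,"y": 0,"z": 0,"rx": 0,"ry": 0,"rz": 0},{"x": 0,"y": 0,"z": 0,"rx": 0,"ry": 0,"rz": 0},{"x": 0,"y": 0,"z": 0,"rx": 0,"ry": 0,"rz": 0},{"x": 0,"y": 0,"z": 0,"rx": 0,"ry": 0,"rz": 0}]' --jaw 0.5 --newtons 58

```text
clock: 29.18
position: [0.5729, 0.1789, 0.1613]
ee_rot: [-0.947, 0.162, -0.318]
force: [-0.1, -0.4, 0.1]
width: 0.207
```

```bash
python3 - <<'E'
from plan import *
st=arm.observe();print(st["force"],st["ft_torque"],st["position"],st["ee_rot"])
plan(gS,RG,1)
R=Ro.from_rotvec(st["ee_rot"]);print(R.inv().apply(np.array([.6042,.2630,.030])-st["position"]))
E
```

```text
[-0.10141567 -0.44626307  0.0722683 ] [-0.7826356   0.30328579  0.02846311] [0.57286793 0.17887732 0.16126809] [-0.94692409  0.16224343 -0.31812311]
from [0.5729 0.1789 0.1613] w [ 0.002  0.001 -0.001] ang 0.003 dist 0.002 t 29.18
{"x":0.13, "y":0.1, "z":-0.18, "rx":0.002, "ry":0.001, "rz":-0.001}
[ 0.00085162  0.15900753 -0.00234868]
```

```bash
sed -i 's/^pG=.*/pG=np.array([.5729,.1789,.1613]);RG=Ro.from_rotvec([-.947,.1622,-.318])/' plan.py; tail -4 plan.py
```

```text
gS=np.array([.6042,.2630,.03])-.158*yS
pG=np.array([.5729,.1789,.1613]);RG=Ro.from_rotvec([-.947,.1622,-.318])
tipT=RG.inv().apply(np.array([.6042,.2630,.030])-pG)
TV=tool([.942,-.336,0],[0,0,-1])
```

>>> move_arm --series '[{"x": 0,"y": -0.3,"z": 0.1,"rx": 0,"ry": 0,"rz": 0},{"x": 0,"y": -0.1,"z": 0.7,"rx": 0,"ry": 0,"rz": 0},{"x": 0,"y": 0,"z": 1.2,"rx": 0,"ry": 0,"rz": 0},{"x": 0,"y": 0,"z": 1.5,"rx": 0,"ry": 0,"rz": 0},{"x": 0,"y": -2.0,"z": 1.4,"rx": 0,"ry": 0,"rz": 0},{"x": 0,"y": -3.3,"z": 2.3,"rx": 0,"ry": 0,"rz": 0},{"x": 0,"y": -3.0,"z": 2.0,"rx": 0,"ry": 0,"rz": 0}]'

```text
clock: 30.05
position: [0.5802, 0.207, 0.2879]
ee_rot: [-0.949, 0.166, -0.313]
force: [0.2, 0.0, -1.0]
width: 0.204
```

```bash
python3 - <<'E'
from plan import *
plan([.5606,-.23,.275],TV,10)
E
```

```text
from [0.5802 0.207  0.2879] w [-0.612  0.    -0.003] ang 0.612 dist 0.438 t 30.05
{"x":1.28, "y":-2.3, "z":-3.5, "rx":-0.061, "ry":0, "rz":-0}
{"x":1.28, "y":-2.08, "z":-3.63, "rx":-0.061, "ry":0, "rz":-0}
{"x":1.28, "y":-1.85, "z":-3.75, "rx":-0.061, "ry":0, "rz":-0}
{"x":1.28, "y":-1.62, "z":-3.86, "rx":-0.061, "ry":0, "rz":-0}
{"x":1.28, "y":-1.38, "z":-3.95, "rx":-0.061, "ry":0, "rz":-0}
{"x":1.28, "y":-1.14, "z":-4.03, "rx":-0.061, "ry":0, "rz":-0}
{"x":1.28, "y":-0.89, "z":-4.09, "rx":-0.061, "ry":0, "rz":-0}
{"x":1.28, "y":-0.64, "z":-4.14, "rx":-0.061, "ry":0, "rz":-0}
{"x":1.28, "y":-0.38, "z":-4.17, "rx":-0.061, "ry":0, "rz":-0}
{"x":1.28, "y":-0.13, "z":-4.18, "rx":-0.061, "ry":0, "rz":-0}
```

>>> move_arm --series '[{"x": 1.3,"y": -2.3,"z": -3.5,"rx": -0.061,"ry": 0,"rz": 0},{"x": 1.3,"y": -2.1,"z": -3.6,"rx": -0.061,"ry": 0,"rz": 0},{"x": 1.3,"y": -1.9,"z": -3.7,"rx": -0.061,"ry": 0,"rz": 0},{"x": 1.3,"y": -1.6,"z": -3.9,"rx": -0.061,"ry": 0,"rz": 0},{"x": 1.3,"y": -1.4,"z": -4.0,"rx": -0.061,"ry": 0,"rz": 0},{"x": 1.3,"y": -1.1,"z": -4.0,"rx": -0.061,"ry": 0,"rz": 0},{"x": 1.3,"y": -0.9,"z": -4.1,"rx": -0.061,"ry": 0,"rz": 0},{"x": 1.3,"y": -0.6,"z": -4.1,"rx": -0.061,"ry": 0,"rz": 0},{"x": 1.3,"y": -0.4,"z": -4.0,"rx": -0.061,"ry": 0,"rz": 0},{"x": 1.2,"y": -0.1,"z": -3.5,"rx": -0.055,"ry": 0,"rz": 0},{"x": 0,"y": 0,"z": 0,"rx": 0,"ry": 0,"rz": 0}]'

```text
clock: 31.42
position: [0.5702, -0.2269, 0.2873]
ee_rot: [-1.564, 0.257, -0.266]
force: [-0.5, 0.5, -0.8]
width: 0.206
```

```bash
python3 stir.py;  python3 - <<'E'
from plan import *
st=arm.observe();R=Ro.from_rotvec(st["ee_rot"])
cv2.imwrite('pics/u.png',arm.get_image('wrist')[60:360,160:480])
print(proj(cam("wrist",st),[st["position"]+R.apply(tipT),[.5606,-.2247,.02]])-[160,60])
plan(np.r_[.5606,-.2247,.012]-TV.apply(tipT),TV,1)
E
```

```text
t 31.43 tip [ 0.5709 -0.2309  0.1283] r 12.0 th 328.9 F [-0.5  0.5 -0.8] w [0.008 0.01  0.007]
[[154.07518341 168.7419155 ]
 [141.37042999 140.12278133]]
from [ 0.5705 -0.2253  0.2872] w [0.006 0.011 0.007] ang 0.014 dist 0.117 t 31.48
{"x":-1.11, "y":11.61, "z":0.04, "rx":0.006, "ry":0.011, "rz":0.007}
```

View pics/u.png

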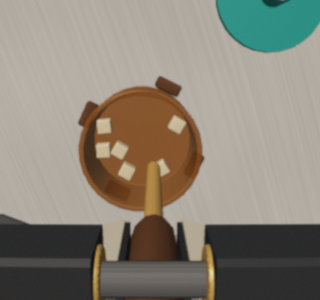

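>>> move_arm --series '[{"x": -0.6,"y": 0.8,"z": 0,"rx": 0.006,"ry": 0.008,"rz": 0.005},{"x": -0.4,"y": 2.0,"z": 0.1,"rx": 0,"ry": 0.003,"rz": 0.002},{"x": 0,"y": 3.0,"z": 0,"rx": 0,"ry": 0,"rz": 0},{"x": 0,"y": 2.5,"z": 0,"rx": 0,"ry": 0,"rz": 0},{"x": 0,"y": 1.0,"z": 0,"rx": 0,"ry": 0,"rz": 0},{"x": 0,"y": 0,"z": 0,"rx": 0,"ry": 0,"rz": 0}]'

```text
clock: 32.22
position: [0.5607, -0.2136, 0.19]
ee_rot: [-1.547, 0.267, -0.264]
force: [-0.3, 0.5, -1.2]
width: 0.206
```

```bash
python3 stir.py 90 5 .011 radial
```

```text
t 32.23 tip [ 0.5606 -0.2149  0.031 ] r 9.8 th 89.9 F [-0.3  0.5 -1.2] w [-0.007  0.004 -0.003]
[-0.11  0.3 ] th 90.0
[-0.11  0.3 ] th 90.0
[-0.11  0.3 ] th 90.0
[-0.11  0.3 ] th 90.0
[-0.11  0.3 ] th 90.0
y adj 2.0
```

>>> move_arm --series '[{"x": 0,"y": 0.8,"z": 0,"rx": -0.004,"ry": 0.002,"rz": -0.002},{"x": 0,"y": 0.8,"z": 0,"rx": -0.003,"ry": 0.001,"rz": 0},{"x": -0.1,"y": 0.4,"z": 0.3,"rx": 0,"ry": 0,"rz": 0},{"x": -0.1,"y": 0,"z": 0.4,"rx": 0,"ry": 0,"rz": 0},{"x": -0.2,"y": 0,"z": 0.4,"rx": 0,"ry": 0,"rz": 0},{"x": -0.1,"y": 0,"z": 0.3,"rx": 0,"ry": 0,"rz": 0}]'

```text
clock: 32.98
position: [0.5619, -0.1979, 0.1709]
ee_rot: [-1.554, 0.266, -0.27]
force: [0.2, 0.1, -1.3]
width: 0.205
```

```bash
python3 stir.py 190 13; python3 - <<'E'
from plan import *
cv2.imwrite('pics/v.png',arm.get_image('wrist')[60:360,160:480])
E
```

```text
t 32.98 tip [ 0.5623 -0.2005  0.0119] r 24.3 th 86.0 F [ 0.2  0.1 -1.3] w [-0.001  0.001  0.003]
[-0.37 -0.  ] th 94.0
[-0.32 -0.16] th 102.0
[-0.29 -0.21] th 110.0
[-0.26 -0.25] th 118.0
[-0.22 -0.28] th 126.0
[-0.18 -0.31] th 134.0
[-0.14 -0.33] th 142.0
[-0.09 -0.34] th 150.0
[-0.04 -0.35] th 158.0
[ 0.01 -0.36] th 166.0
[ 0.06 -0.35] th 174.0
[ 0.11 -0.34] th 182.0
[ 0.15 -0.32] th 190.0
y adj 0.09
```

View pics/v.png

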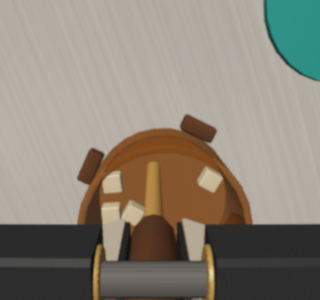

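```bash
sed -i 's/q=.0255/q=.0235/' stir.py; python3 stir.py 190 12
```

```text
t 33.02 tip [ 0.5625 -0.1999  0.0119] r 24.9 th 85.7 F [ 0.1 -1.  -1. ] w [-0.001  0.002  0.002]
[-0.3  -0.25] th 94.0
[-0.31 -0.17] th 103.0
[-0.28 -0.21] th 112.0
[-0.25 -0.26] th 120.0
[-0.21 -0.29] th 129.0
[-0.16 -0.32] th 138.0
[-0.11 -0.34] th 147.0
[-0.06 -0.35] th 155.0
[-0.01 -0.36] th 164.0
[ 0.05 -0.35] th 173.0
[ 0.1  -0.34] th 181.0
[ 0.15 -0.32] th 190.0
y adj 0.09
```

>>> move_arm --series '[{"x": -0.32,"y": 0.05,"z": -0.22,"rx": 0,"ry": 0,"rz": 0.002},{"x": -0.33,"y": 0,"z": -0.18,"rx": 0,"ry": 0,"rz": 0},{"x": -0.3,"y": 0,"z": -0.22,"rx": 0,"ry": 0,"rz": 0},{"x": -0.27,"y": 0,"z": -0.27,"rx": 0,"ry": 0,"rz": 0},{"x": -0.22,"y": 0,"z": -0.31,"rx": 0,"ry": 0,"rz": 0},{"x": -0.17,"y": 0,"z": -0.34,"rx": 0,"ry": 0,"rz": 0},{"x": -0.12,"y": 0,"z": -0.36,"rx": 0,"ry": 0,"rz": 0},{"x": -0.06,"y": 0,"z": -0.37,"rx": 0,"ry": 0,"rz": 0}]'

```text
clock: 34.02
position: [0.5357, -0.2144, 0.1707]
ee_rot: [-1.553, 0.267, -0.269]
force: [0.6, 0.2, -0.1]
width: 0.208
```

```bash
python3 stir.py 260 12; python3 - <<'E'
from plan import *
cv2.imwrite('pics/v2.png',arm.get_image('wrist')[60:360,160:480])
E
```

```text
t 34.02 tip [ 0.5359 -0.2168  0.0117] r 26.0 th 162.4 F [ 0.6  0.2 -0.1] w [-0.001  0.001  0.001]
[ 0.28 -0.32] th 170.0
[ 0.08 -0.32] th 179.0
[ 0.13 -0.31] th 187.0
[ 0.17 -0.29] th 195.0
[ 0.21 -0.26] th 203.0
[ 0.24 -0.23] th 211.0
[ 0.27 -0.19] th 219.0
[ 0.3  -0.15] th 227.0
[ 0.32 -0.11] th 236.0
[ 0.33 -0.06] th 244.0
[ 0.33 -0.01] th 252.0
[0.33 0.03] th 260.0
y adj 0.07
```

View pics/v2.png

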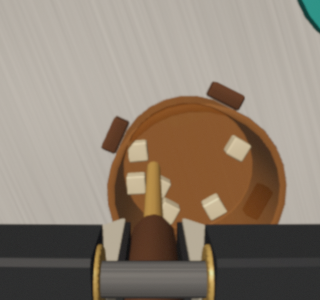

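>>> move_arm --series '[{"x": 0.28,"y": 0,"z": -0.33,"rx": 0,"ry": 0,"rz": 0},{"x": 0.13,"y": 0,"z": -0.33,"rx": 0,"ry": 0,"rz": 0},{"x": 0.17,"y": 0,"z": -0.31,"rx": 0,"ry": 0,"rz": 0},{"x": 0.21,"y": 0,"z": -0.28,"rx": 0,"ry": 0,"rz": 0},{"x": 0.25,"y": 0,"z": -0.25,"rx": 0,"ry": 0,"rz": 0},{"x": 0.28,"y": 0,"z": -0.21,"rx": 0,"ry": 0,"rz": 0},{"x": 0.31,"y": 0,"z": -0.16,"rx": 0,"ry": 0,"rz": 0},{"x": 0.33,"y": 0,"z": -0.1,"rx": 0,"ry": 0,"rz": 0},{"x": 0.35,"y": 0,"z": -0.03,"rx": 0,"ry": 0,"rz": 0}]'

```text
clock: 35.2
position: [0.5534, -0.2394, 0.1707]
ee_rot: [-1.548, 0.265, -0.267]
force: [0.5, 1.8, -0.0]
width: 0.201
```

```bash
python3 stir.py 340 11; python3 - <<'E'
from plan import *
cv2.imwrite('pics/v3.png',arm.get_image('wrist')[60:360,160:480])
E
```

```text
t 35.2 tip [ 0.5538 -0.241   0.0117] r 17.6 th 247.3 F [ 0.5  1.8 -0. ] w [-0.006  0.003  0.001]
[ 0.31 -0.58] th 256.0
[0.34 0.06] th 264.0
[0.33 0.11] th 273.0
[0.31 0.15] th 281.0
[0.28 0.2 ] th 289.0
[0.25 0.24] th 298.0
[0.21 0.27] th 306.0
[0.17 0.3 ] th 315.0
[0.13 0.32] th 323.0
[0.08 0.34] th 332.0
[0.03 0.34] th 340.0
y adj 0.07
```

View pics/v3.png

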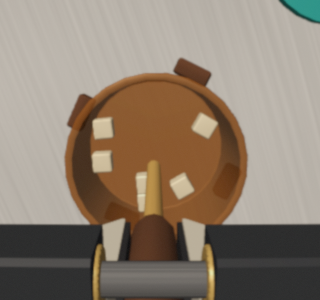

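>>> move_arm --series '[{"x": 0.36,"y": 0,"z": -0.2,"rx": -0.002,"ry": 0,"rz": 0},{"x": 0.36,"y": 0,"z": -0.15,"rx": -0.002,"ry": 0,"rz": 0},{"x": 0.36,"y": 0,"z": -0.05,"rx": 0,"ry": 0,"rz": 0},{"x": 0.35,"y": 0,"z": 0.05,"rx": 0,"ry": 0,"rz": 0},{"x": 0.33,"y": 0,"z": 0.12,"rx": 0,"ry": 0,"rz": 0},{"x": 0.3,"y": 0,"z": 0.2,"rx": 0,"ry": 0,"rz": 0},{"x": 0.25,"y": 0,"z": 0.25,"rx": 0,"ry": 0,"rz": 0}]'

```text
clock: 36.12
position: [0.5764, -0.2485, 0.1705]
ee_rot: [-1.557, 0.268, -0.268]
force: [0.5, 1.1, -0.1]
width: 0.21
```

```bash
python3 stir.py 360 9; python3 - <<'E'
from plan import *
cv2.imwrite('pics/v4.png',arm.get_image('wrist')[60:360,160:480])
E
```

```text
t 36.12 tip [ 0.5764 -0.2514  0.0115] r 31.0 th 300.7 F [ 0.5  1.1 -0.1] w [0.002 0.001 0.001]
[-0.42  0.7 ] th 307.0
[0.13 0.23] th 314.0
[0.11 0.25] th 320.0
[0.08 0.26] th 327.0
[0.05 0.27] th 334.0
[0.02 0.27] th 340.0
[-0.01  0.27] th 347.0
[-0.05  0.27] th 353.0
[-0.08  0.26] th 360.0
y adj 0.05
```

View pics/v4.png

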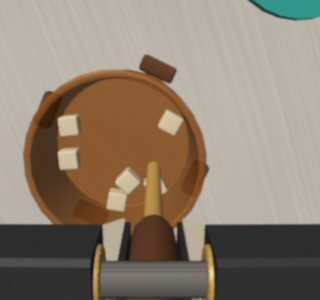

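>>> move_arm --series '[{"x": -0.05,"y": 0,"z": 0.42,"rx": 0,"ry": 0,"rz": 0},{"x": -0.02,"y": 0,"z": 0.38,"rx": 0,"ry": 0,"rz": 0},{"x": 0,"y": 0,"z": 0.36,"rx": 0,"ry": 0,"rz": 0},{"x": -0.02,"y": 0,"z": 0.36,"rx": 0,"ry": 0,"rz": 0},{"x": -0.08,"y": 0,"z": 0.35,"rx": 0,"ry": 0,"rz": 0},{"x": -0.12,"y": 0,"z": 0.34,"rx": 0,"ry": 0,"rz": 0},{"x": -0.17,"y": 0,"z": 0.32,"rx": 0,"ry": 0,"rz": 0}]'

```text
clock: 37.05
position: [0.5812, -0.2206, 0.1704]
ee_rot: [-1.556, 0.267, -0.267]
force: [-0.8, 1.0, -1.8]
width: 0.207
```

```bash
python3 stir.py 90 9
```

```text
t 37.05 tip [ 0.5812 -0.2235  0.0114] r 20.6 th 3.4 F [-0.8  1.  -1.8] w [0.002 0.002 0.001]
[0.08 0.46] th 13.0
[-0.24  0.31] th 23.0
[-0.29  0.27] th 32.0
[-0.33  0.22] th 42.0
[-0.36  0.16] th 51.0
[-0.38  0.1 ] th 61.0
[-0.39  0.03] th 71.0
[-0.39 -0.04] th 80.0
[-0.38 -0.1 ] th 90.0
y adj 0.04
```

>>> move_arm --series '[{"x": 0.05,"y": 0,"z": 0.46,"rx": 0,"ry": 0,"rz": 0},{"x": -0.22,"y": 0,"z": 0.34,"rx": 0,"ry": 0,"rz": 0},{"x": -0.28,"y": 0,"z": 0.28,"rx": 0,"ry": 0,"rz": 0},{"x": -0.33,"y": 0,"z": 0.22,"rx": 0,"ry": 0,"rz": 0},{"x": -0.37,"y": 0,"z": 0.15,"rx": 0,"ry": 0,"rz": 0},{"x": -0.39,"y": 0,"z": 0.08,"rx": 0,"ry": 0,"rz": 0},{"x": -0.4,"y": 0,"z": 0.0,"rx": 0,"ry": 0,"rz": 0},{"x": -0.39,"y": 0,"z": -0.07,"rx": 0,"ry": 0,"rz": 0},{"x": -0.37,"y": 0,"z": -0.13,"rx": 0,"ry": 0,"rz": 0}]'

```text
clock: 38.17
position: [0.5585, -0.1975, 0.1704]
ee_rot: [-1.556, 0.267, -0.267]
force: [-1.2, 0.4, -0.2]
width: 0.206
```

```bash
python3 stir.py 180 10
```

```text
t 38.17 tip [ 0.5585 -0.2004  0.0114] r 24.4 th 95.0 F [-1.2  0.4 -0.2] w [0.002 0.002 0.   ]
[-0.27 -0.25] th 104.0
[-0.28 -0.21] th 112.0
[-0.24 -0.25] th 121.0
[-0.2  -0.28] th 129.0
[-0.16 -0.31] th 138.0
[-0.11 -0.33] th 146.0
[-0.06 -0.34] th 155.0
[-0.01 -0.35] th 163.0
[ 0.04 -0.35] th 172.0
[ 0.09 -0.34] th 180.0
y adj 0.04
```

>>> move_arm --series '[{"x": -0.32,"y": 0,"z": -0.25,"rx": 0,"ry": 0,"rz": 0},{"x": -0.32,"y": 0,"z": -0.23,"rx": 0,"ry": 0,"rz": 0},{"x": -0.27,"y": 0,"z": -0.29,"rx": 0,"ry": 0,"rz": 0},{"x": -0.22,"y": 0,"z": -0.33,"rx": 0,"ry": 0,"rz": 0},{"x": -0.16,"y": 0,"z": -0.36,"rx": 0,"ry": 0,"rz": 0},{"x": -0.08,"y": 0,"z": -0.38,"rx": 0,"ry": 0,"rz": 0},{"x": 0,"y": 0,"z": -0.4,"rx": 0,"ry": 0,"rz": 0},{"x": 0.07,"y": 0,"z": -0.4,"rx": 0,"ry": 0,"rz": 0},{"x": 0.14,"y": 0,"z": -0.38,"rx": 0,"ry": 0,"rz": 0}]'

```text
clock: 39.3
position: [0.5358, -0.2242, 0.1707]
ee_rot: [-1.556, 0.267, -0.268]
force: [-0.5, 0.1, -0.8]
width: 0.208
```

```bash
python3 stir.py 270 10; python3 - <<'E'
from plan import *
cv2.imwrite('pics/v5.png',arm.get_image('wrist')[60:360,160:480])
E
```

```text
t 39.3 tip [ 0.5359 -0.2271  0.0117] r 24.9 th 185.6 F [-0.5  0.1 -0.8] w [0.002 0.002 0.001]
[ 0.29 -0.24] th 194.0
[ 0.21 -0.27] th 202.0
[ 0.25 -0.24] th 211.0
[ 0.28 -0.2 ] th 219.0
[ 0.31 -0.16] th 228.0
[ 0.33 -0.11] th 236.0
[ 0.34 -0.06] th 245.0
[ 0.35 -0.01] th 253.0
[0.34 0.04] th 262.0
[0.33 0.09] th 270.0
y adj 0.07
```

View pics/v5.png

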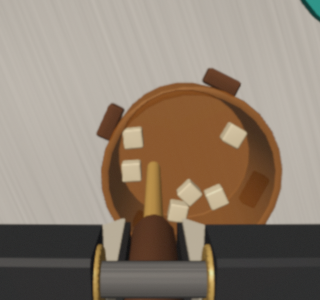

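>>> move_arm --series '[{"x": 0.27,"y": 0,"z": -0.28,"rx": 0,"ry": 0,"rz": 0},{"x": 0.24,"y": 0,"z": -0.29,"rx": 0,"ry": 0,"rz": 0},{"x": 0.29,"y": 0,"z": -0.26,"rx": 0,"ry": 0,"rz": 0},{"x": 0.33,"y": 0,"z": -0.21,"rx": 0,"ry": 0,"rz": 0},{"x": 0.36,"y": 0,"z": -0.16,"rx": 0,"ry": 0,"rz": 0},{"x": 0.38,"y": 0,"z": -0.1,"rx": 0,"ry": 0,"rz": 0},{"x": 0.4,"y": 0,"z": -0.02,"rx": 0,"ry": 0,"rz": 0},{"x": 0.4,"y": 0,"z": 0.06,"rx": 0,"ry": 0,"rz": 0}]'

```text
clock: 40.35
position: [0.5583, -0.247, 0.1707]
ee_rot: [-1.557, 0.267, -0.268]
force: [-0.4, -0.0, -0.9]
width: 0.207
```

```bash
python3 stir.py 345 10
```

```text
t 40.35 tip [ 0.5584 -0.2499  0.0116] r 25.3 th 264.9 F [-0.4 -0.  -0.9] w [0.002 0.001 0.001]
[0.27 0.28] th 273.0
[0.29 0.15] th 281.0
[0.27 0.19] th 289.0
[0.24 0.22] th 297.0
[0.21 0.25] th 305.0
[0.17 0.28] th 313.0
[0.13 0.3 ] th 321.0
[0.09 0.32] th 329.0
[0.04 0.33] th 337.0
[-0.    0.33] th 345.0
y adj 0.06
```

>>> move_arm --series '[{"x": 0.34,"y": 0,"z": 0.25,"rx": 0,"ry": 0,"rz": 0},{"x": 0.34,"y": 0,"z": 0.19,"rx": 0,"ry": 0,"rz": 0},{"x": 0.3,"y": 0,"z": 0.25,"rx": 0,"ry": 0,"rz": 0},{"x": 0.25,"y": 0,"z": 0.3,"rx": 0,"ry": 0,"rz": 0},{"x": 0.19,"y": 0,"z": 0.34,"rx": 0,"ry": 0,"rz": 0},{"x": 0.13,"y": 0,"z": 0.37,"rx": 0,"ry": 0,"rz": 0},{"x": 0.05,"y": 0,"z": 0.39,"rx": 0,"ry": 0,"rz": 0},{"x": -0.03,"y": 0,"z": 0.4,"rx": 0,"ry": 0,"rz": 0},{"x": -0.1,"y": 0,"z": 0.38,"rx": 0,"ry": 0,"rz": 0}]'

```text
clock: 41.48
position: [0.5837, -0.223, 0.1704]
ee_rot: [-1.557, 0.267, -0.268]
force: [-0.3, 0.1, -0.7]
width: 0.21
```

```bash
python3 stir.py 90 10
```

```text
t 41.48 tip [ 0.5837 -0.2259  0.0114] r 23.2 th 357.0 F [-0.3  0.1 -0.7] w [0.002 0.002 0.001]
[ 0.09 -1.07] th 330.0
[-0.43 -1.  ] th 304.0
[-0.83 -0.7 ] th 277.0
[-1.06 -0.25] th 250.0
[-1.06  0.25] th 224.0
[-0.83  0.7 ] th 197.0
[-0.43  1.  ] th 170.0
[0.07 1.08] th 143.0
[0.55 0.94] th 117.0
[0.91 0.59] th 90.0
y adj 0.04
```

>>> move_arm --series '[{"x": -0.14,"y": 0,"z": 0.4,"rx": 0,"ry": 0,"rz": 0},{"x": -0.2,"y": 0,"z": 0.36,"rx": 0,"ry": 0,"rz": 0},{"x": -0.27,"y": 0,"z": 0.3,"rx": 0,"ry": 0,"rz": 0},{"x": -0.33,"y": 0,"z": 0.24,"rx": 0,"ry": 0,"rz": 0},{"x": -0.37,"y": 0,"z": 0.16,"rx": 0,"ry": 0,"rz": 0},{"x": -0.4,"y": 0,"z": 0.08,"rx": 0,"ry": 0,"rz": 0},{"x": -0.41,"y": 0,"z": 0.0,"rx": 0,"ry": 0,"rz": 0},{"x": -0.4,"y": 0,"z": -0.08,"rx": 0,"ry": 0,"rz": 0},{"x": -0.37,"y": 0,"z": -0.15,"rx": 0,"ry": 0,"rz": 0},{"x": -0.33,"y": 0,"z": -0.22,"rx": 0,"ry": 0,"rz": 0}]'

```text
clock: 42.72
position: [0.5549, -0.2003, 0.1705]
ee_rot: [-1.557, 0.267, -0.268]
force: [0.4, -0.7, -1.0]
width: 0.21
```

```bash
python3 stir.py 190 9
```

```text
t 42.73 tip [ 0.5549 -0.2032  0.0115] r 22.3 th 104.8 F [ 0.4 -0.7 -1. ] w [0.002 0.002 0.001]
[-0.37 -0.14] th 114.0
[-0.26 -0.29] th 124.0
[-0.2  -0.33] th 133.0
[-0.15 -0.36] th 143.0
[-0.09 -0.38] th 152.0
[-0.02 -0.39] th 162.0
[ 0.04 -0.39] th 171.0
[ 0.1  -0.37] th 181.0
[ 0.16 -0.35] th 190.0
y adj 0.05
```

>>> move_arm --series '[{"x": -0.38,"y": 0,"z": -0.16,"rx": 0,"ry": 0,"rz": 0},{"x": -0.28,"y": 0,"z": -0.3,"rx": 0,"ry": 0,"rz": 0},{"x": -0.22,"y": 0,"z": -0.35,"rx": 0,"ry": 0,"rz": 0},{"x": -0.16,"y": 0,"z": -0.38,"rx": 0,"ry": 0,"rz": 0},{"x": -0.09,"y": 0,"z": -0.4,"rx": 0,"ry": 0,"rz": 0},{"x": -0.02,"y": 0,"z": -0.42,"rx": 0,"ry": 0,"rz": 0},{"x": 0.06,"y": 0,"z": -0.42,"rx": 0,"ry": 0,"rz": 0},{"x": 0.13,"y": 0,"z": -0.4,"rx": 0,"ry": 0,"rz": 0},{"x": 0.2,"y": 0,"z": -0.37,"rx": 0,"ry": 0,"rz": 0},{"x": 0.26,"y": 0,"z": -0.33,"rx": 0,"ry": 0,"rz": 0}]'

```text
clock: 43.98
position: [0.5371, -0.2346, 0.1708]
ee_rot: [-1.557, 0.267, -0.269]
force: [0.0, -0.3, -1.3]
width: 0.208
```

```bash
python3 stir.py; python3 - <<'E'
from plan import *
cv2.imwrite('pics/v6.png',arm.get_image('wrist')[60:360,160:480])
st=dict(arm.observe());st["position"]=np.array([.545,-.225,.305])
plan([.581,.205,.30],RG,9,st)
E
```

```text
t 43.98 tip [ 0.5371 -0.2376  0.0118] r 26.8 th 208.8 F [ 0.  -0.3 -1.3] w [0.002 0.001 0.001]
from [ 0.545 -0.225  0.305] w [ 0.617  0.002 -0.001] ang 0.617 dist 0.432 t 44.02
{"x":-1.22, "y":0.04, "z":4.64, "rx":0.069, "ry":0, "rz":-0}
{"x":-1.23, "y":0.36, "z":4.62, "rx":0.069, "ry":0, "rz":-0}
{"x":-1.23, "y":0.67, "z":4.59, "rx":0.069, "ry":0, "rz":-0}
{"x":-1.23, "y":0.99, "z":4.53, "rx":0.069, "ry":0, "rz":-0}
{"x":-1.23, "y":1.29, "z":4.45, "rx":0.069, "ry":0, "rz":-0}
{"x":-1.23, "y":1.6, "z":4.35, "rx":0.069, "ry":0, "rz":-0}
{"x":-1.23, "y":1.89, "z":4.23, "rx":0.069, "ry":0, "rz":-0}
{"x":-1.23, "y":2.18, "z":4.09, "rx":0.069, "ry":0, "rz":-0}
{"x":-1.23, "y":2.45, "z":3.93, "rx":0.069, "ry":0, "rz":-0}
```

View pics/v6.png

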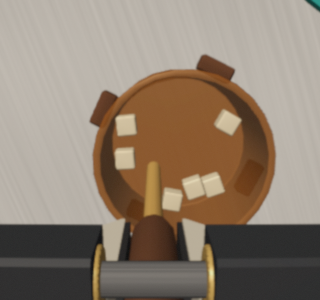

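>>> move_arm --series '[{"x": 0.2,"y": -1.0,"z": 0.2,"rx": 0,"ry": 0,"rz": 0},{"x": 0.2,"y": -3.0,"z": 0.2,"rx": 0,"ry": 0,"rz": 0},{"x": 0,"y": -4.0,"z": 0,"rx": 0,"ry": 0,"rz": 0},{"x": 0,"y": -4.0,"z": 0,"rx": 0,"ry": 0,"rz": 0},{"x": 0,"y": -0.5,"z": 2.0,"rx": 0,"ry": 0,"rz": 0},{"x": -1.2,"y": 0.2,"z": 4.5,"rx": 0.069,"ry": 0,"rz": 0},{"x": -1.2,"y": 0.4,"z": 4.6,"rx": 0.069,"ry": 0,"rz": 0},{"x": -1.2,"y": 0.7,"z": 4.5,"rx": 0.069,"ry": 0,"rz": 0},{"x": -1.2,"y": 1.0,"z": 4.4,"rx": 0.069,"ry": 0,"rz": 0},{"x": -1.2,"y": 1.3,"z": 4.3,"rx": 0.069,"ry": 0,"rz": 0}]'

```text
clock: 45.28
position: [0.5714, 0.0257, 0.302]
ee_rot: [-1.208, 0.204, -0.305]
force: [1.3, 0.7, -0.3]
width: 0.209
```

```bash
python3 - <<'E'
from plan import *
z=RG.as_matrix()[:,2]
plan(pG-.005*yS+.05*z+[0,0,.02],RG,6)
E
```

```text
from [0.5714 0.0257 0.302 ] w [0.263 0.001 0.005] ang 0.263 dist 0.209 t 45.27
{"x":-0.85, "y":2.42, "z":2.36, "rx":0.044, "ry":0, "rz":0.001}
{"x":-0.85, "y":2.52, "z":2.25, "rx":0.044, "ry":0, "rz":0.001}
{"x":-0.85, "y":2.61, "z":2.14, "rx":0.044, "ry":0, "rz":0.001}
{"x":-0.85, "y":2.71, "z":2.02, "rx":0.044, "ry":0, "rz":0.001}
{"x":-0.84, "y":2.79, "z":1.9, "rx":0.044, "ry":0, "rz":0.001}
{"x":-0.84, "y":2.87, "z":1.77, "rx":0.044, "ry":0, "rz":0.001}
```

```bash
python3 - <<'E'
from plan import *
z=RG.as_matrix()[:,2]
print(pG-.005*yS+.04*z)
plan(pG-.005*yS+.045*z+[0,0,.085],RG,5)
E
```

```text
[0.58289985 0.20698861 0.1884564 ]
from [0.5714 0.0257 0.302 ] w [0.263 0.001 0.005] ang 0.263 dist 0.187 t 45.27
{"x":-1.01, "y":1.71, "z":3.18, "rx":0.053, "ry":0, "rz":0.001}
{"x":-1.01, "y":1.87, "z":3.08, "rx":0.053, "ry":0, "rz":0.001}
{"x":-1.01, "y":2.03, "z":2.98, "rx":0.053, "ry":0, "rz":0.001}
{"x":-1.01, "y":2.19, "z":2.87, "rx":0.053, "ry":0, "rz":0.001}
{"x":-1.01, "y":2.33, "z":2.75, "rx":0.053, "ry":0, "rz":0.001}
```

>>> move_arm --series '[{"x": -1.0,"y": 1.4,"z": 3.2,"rx": 0.053,"ry": 0,"rz": 0},{"x": -1.0,"y": 1.7,"z": 3.1,"rx": 0.053,"ry": 0,"rz": 0},{"x": -1.0,"y": 1.9,"z": 3.0,"rx": 0.053,"ry": 0,"rz": 0},{"x": -0.9,"y": 2.0,"z": 2.7,"rx": 0.048,"ry": 0,"rz": 0},{"x": -0.5,"y": 1.4,"z": 1.7,"rx": 0.03,"ry": 0,"rz": 0},{"x": 0,"y": 0,"z": 0,"rx": 0,"ry": 0,"rz": 0}]'

```text
clock: 46.02
position: [0.5834, 0.2013, 0.29]
ee_rot: [-0.963, 0.156, -0.314]
force: [0.0, -0.3, -1.6]
width: 0.206
```

```bash
python3 - <<'E'
from plan import *
z=RG.as_matrix()[:,2]
plan(pG-.005*yS+.03*z,RG,5)
E
```

```text
from [0.5834 0.2013 0.29  ] w [0.015 0.009 0.002] ang 0.017 dist 0.107 t 46.02
{"x":-0.07, "y":1.74, "z":-1.26, "rx":0.003, "ry":0.002, "rz":0}
{"x":-0.06, "y":1.73, "z":-1.27, "rx":0.003, "ry":0.002, "rz":0}
{"x":-0.06, "y":1.73, "z":-1.27, "rx":0.003, "ry":0.002, "rz":0}
{"x":-0.06, "y":1.73, "z":-1.28, "rx":0.003, "ry":0.002, "rz":0}
{"x":-0.06, "y":1.72, "z":-1.28, "rx":0.003, "ry":0.002, "rz":0}
```

>>> move_arm --series '[{"x": -0.1,"y": 1.8,"z": -1.0,"rx": 0.006,"ry": 0.004,"rz": 0},{"x": -0.1,"y": 2.0,"z": -1.3,"rx": 0.005,"ry": 0.003,"rz": 0},{"x": -0.1,"y": 2.0,"z": -1.4,"rx": 0.003,"ry": 0.002,"rz": 0},{"x": 0,"y": 1.5,"z": -1.2,"rx": 0,"ry": 0,"rz": 0},{"x": 0,"y": 0.7,"z": -0.6,"rx": 0,"ry": 0,"rz": 0},{"x": 0,"y": 0,"z": 0,"rx": 0,"ry": 0,"rz": 0}]'

```text
clock: 46.78
position: [0.5849, 0.1968, 0.1951]
ee_rot: [-0.95, 0.156, -0.326]
force: [0.4, 0.4, -1.5]
width: 0.207
```

```bash
python3 - <<'E'
from plan import *
z=RG.as_matrix()[:,2]
plan(pG-.004*yS+.0*z,RG,4)
E
```

```text
from [0.5849 0.1968 0.1951] w [0.001 0.002 0.009] ang 0.01 dist 0.039 t 46.77
{"x":-0.14, "y":0.29, "z":-0.91, "rx":0, "ry":0.001, "rz":0.002}
{"x":-0.14, "y":0.29, "z":-0.91, "rx":0, "ry":0.001, "rz":0.002}
{"x":-0.13, "y":0.29, "z":-0.91, "rx":0, "ry":0.001, "rz":0.002}
{"x":-0.13, "y":0.29, "z":-0.91, "rx":0, "ry":0.001, "rz":0.002}
```

>>> move_arm --series '[{"x": -0.3,"y": 0.2,"z": -0.6,"rx": 0,"ry": 0.001,"rz": 0.005},{"x": -0.2,"y": 0.3,"z": -0.8,"rx": 0,"ry": 0.001,"rz": 0.003},{"x": 0,"y": 0.3,"z": -0.8,"rx": 0,"ry": 0,"rz": 0},{"x": 0,"y": 0.2,"z": -0.6,"rx": 0,"ry": 0,"rz": 0},{"x": 0,"y": 0,"z": -0.2,"rx": 0,"ry": 0,"rz": 0},{"x": 0,"y": 0,"z": 0,"rx": 0,"ry": 0,"rz": 0}]'

```text
clock: 47.52
position: [0.5743, 0.1792, 0.17]
ee_rot: [-0.948, 0.16, -0.32]
force: [0.0, -0.3, -1.5]
width: 0.203
```

```bash
python3 - <<'E'
from plan import *
plan(pG,RG,1)
im=arm.get_image("scene");cv2.imwrite("pics/x_s.png",cv2.resize(im[215:365,290:430],(560,600)))
E
```

```text
from [0.5743 0.1792 0.17  ] w [0.    0.001 0.003] ang 0.003 dist 0.009 t 47.52
{"x":-0.12, "y":0.67, "z":-0.56, "rx":0, "ry":0.001, "rz":0.003}
```

View pics/x_s.png

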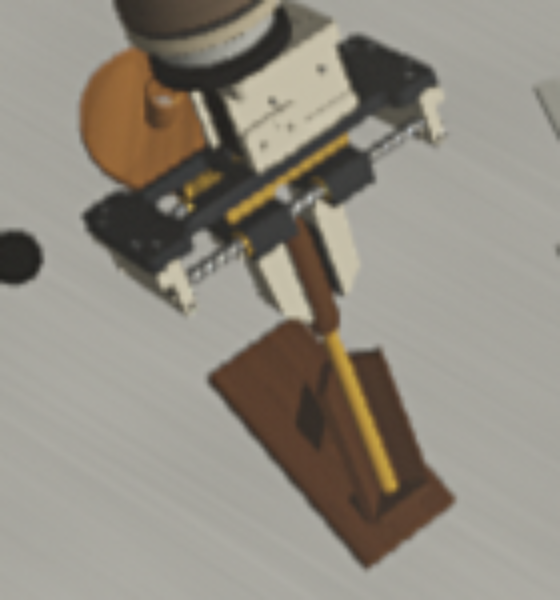

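Good, about 5 mm from seated. I'll finish the seating gently.

>>> move_arm --series '[{"x": -0.1,"y": 0.2,"z": -0.3,"rx": 0,"ry": 0.001,"rz": 0.002},{"x": 0,"y": 0.2,"z": -0.2,"rx": 0,"ry": 0,"rz": 0.001},{"x": 0,"y": 0.2,"z": 0,"rx": 0,"ry": 0,"rz": 0},{"x": 0,"y": 0,"z": 0,"rx": 0,"ry": 0,"rz": 0}]'

```text
clock: 48.08
position: [0.5733, 0.1795, 0.162]
ee_rot: [-0.947, 0.161, -0.317]
force: [-0.5, 0.6, -0.8]
width: 0.208
```

```bash
python3 - <<'E'
from plan import *
plan(pG,RG,1);print(arm.observe()["force"])
E
```

```text
from [0.5733 0.1795 0.162 ] w [-0.     0.001 -0.   ] ang 0.001 dist 0.001 t 48.08
{"x":-0.02, "y":0.02, "z":-0.09, "rx":-0, "ry":0.001, "rz":-0}
[-0.492404    0.61600764 -0.81098885]
```

>>> move_arm --series '[{"x": 0,"y": 0.1,"z": -0.1,"rx": 0,"ry": 0,"rz": 0},{"x": 0,"y": 0,"z": 0,"rx": 0,"ry": 0,"rz": 0}]'

```text
clock: 48.32
position: [0.5735, 0.179, 0.1615]
ee_rot: [-0.946, 0.16, -0.318]
force: [-0.6, -0.1, -0.9]
width: 0.207
```

>>> move_arm --series '[{"x": 0,"y": 0,"z": 0,"rx": 0,"ry": 0,"rz": 0},{"x": 0,"y": 0,"z": 0,"rx": 0,"ry": 0,"rz": 0},{"x": 0,"y": 0,"z": 0,"rx": 0,"ry": 0,"rz": 0},{"x": 0,"y": -1.0,"z": 0,"rx": 0,"ry": 0,"rz": 0},{"x": 0,"y": -2.5,"z": 0,"rx": 0,"ry": 0,"rz": 0},{"x": 0,"y": -4.0,"z": 0,"rx": 0,"ry": 0,"rz": 0},{"x": 0,"y": -3.0,"z": 0,"rx": 0,"ry": 0,"rz": 0}]' --jaw 4 --newtons 25

```text
clock: 49.2
position: [0.5514, 0.1205, 0.249]
ee_rot: [-0.947, 0.163, -0.315]
force: [-0.3, 0.9, 0.4]
width: 0.435
```

```bash
python3 - <<'E'
from plan import *
im=arm.get_image("scene");cv2.imwrite("pics/y_s.png",cv2.resize(im[215:365,290:430],(560,600)))
plan([.450,-.010,.20],TV,6)
E
```

```text
from [0.5523 0.1179 0.252 ] w [-0.615 -0.001  0.005] ang 0.615 dist 0.172 t 49.25
{"x":-0.89, "y":-0.79, "z":-2.61, "rx":-0.103, "ry":-0, "rz":0.001}
{"x":-0.89, "y":-0.51, "z":-2.67, "rx":-0.103, "ry":-0, "rz":0.001}
{"x":-0.89, "y":-0.24, "z":-2.71, "rx":-0.103, "ry":-0, "rz":0.001}
{"x":-0.89, "y":0.04, "z":-2.72, "rx":-0.103, "ry":-0, "rz":0.001}
{"x":-0.89, "y":0.32, "z":-2.7, "rx":-0.103, "ry":-0, "rz":0.001}
{"x":-0.89, "y":0.6, "z":-2.66, "rx":-0.103, "ry":-0, "rz":0.001}
```

View pics/y_s.png

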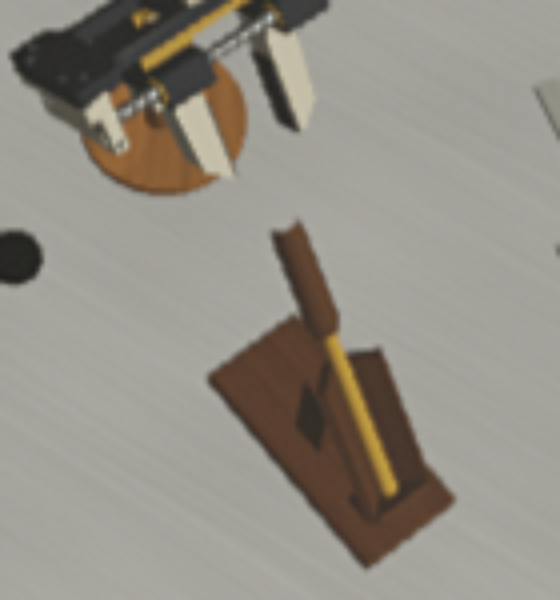

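>>> move_arm --series '[{"x": -0.9,"y": -1.0,"z": -2.6,"rx": -0.103,"ry": 0,"rz": 0},{"x": -0.9,"y": -0.6,"z": -2.7,"rx": -0.103,"ry": 0,"rz": 0},{"x": -0.9,"y": -0.3,"z": -2.7,"rx": -0.103,"ry": 0,"rz": 0},{"x": -0.9,"y": 0,"z": -2.7,"rx": -0.103,"ry": 0,"rz": 0},{"x": -0.9,"y": 0.3,"z": -2.7,"rx": -0.103,"ry": 0,"rz": 0},{"x": -0.7,"y": 0.4,"z": -2.0,"rx": -0.095,"ry": 0,"rz": 0},{"x": 0,"y": 0,"z": 0,"rx": 0,"ry": 0,"rz": 0}]'

```text
clock: 50.12
position: [0.4497, -0.0145, 0.2103]
ee_rot: [-1.564, 0.27, -0.283]
force: [-0.5, -0.2, 0.4]
width: 0.435
```

```bash
python3 - <<'E'
from plan import *
st=arm.observe();print(st["position"],(Ro.from_rotvec(st["ee_rot"]).inv()*TV).as_rotvec())
cv2.imwrite("pics/z.png",arm.get_image("wrist"))
np.save("wz.npy",np.r_[st["position"],st["ee_rot"]])
c=cam("wrist",st);print(proj(c,[[.4646,.0182,.05],[.4646,.0182,.018]]))
E
```

```text
[ 0.44967224 -0.01450538  0.21031936] [ 0.00932368 -0.00972667  0.00989651]
[[314.4051151  175.6798383 ]
 [313.87848969 170.93321145]]
```

View pics/z.png

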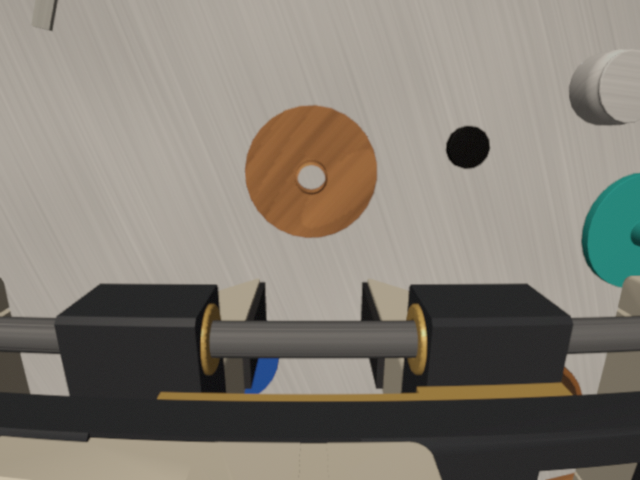

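```bash
python3 - <<'E'
from plan import *
w=np.load("wz.npy");c=cam("wrist",dict(position=w[:3],ee_rot=w[3:]))
im=cv2.imread("pics/z.png");hsv=cv2.cvtColor(im,cv2.COLOR_BGR2HSV)
m=cv2.inRange(hsv,(4,90,60),(22,255,255));m[:,:230]=0;m[:,395:]=0;m[260:]=0
cn=max(cv2.findContours(m,0,1)[0],key=cv2.contourArea)[:,0]
P=plane(c,cn,.018)[:,:2];print(cv2.minEnclosingCircle((P*1000).astype(np.float32)))
L=np.array(cv2.minEnclosingCircle((P*1000).astype(np.float32))[0])/1000
print("knob",plane(c,[(311.5,177)],.05))
plan(np.r_[L,.10],TV,4)
E
```

```text
((461.4828796386719, 17.159738540649414), 53.39604568481445)
knob [[0.46227229 0.01803354 0.05      ]]
from [ 0.4502 -0.0145  0.2106] w [ 0.008 -0.01   0.01 ] ang 0.017 dist 0.116 t 50.17
{"x":-0.04, "y":2.76, "z":0.86, "rx":0.002, "ry":-0.003, "rz":0.003}
{"x":-0.03, "y":2.76, "z":0.86, "rx":0.002, "ry":-0.003, "rz":0.003}
{"x":-0.02, "y":2.76, "z":0.85, "rx":0.002, "ry":-0.003, "rz":0.003}
{"x":-0.01, "y":2.76, "z":0.85, "rx":0.002, "ry":-0.003, "rz":0.003}
```

>>> move_arm --series '[{"x": 0,"y": 1.5,"z": 1.2,"rx": 0.004,"ry": -0.006,"rz": 0.006},{"x": 0,"y": 3.0,"z": 1.2,"rx": 0.003,"ry": -0.003,"rz": 0.004},{"x": 0,"y": 3.5,"z": 0.8,"rx": 0,"ry": 0,"rz": 0},{"x": 0,"y": 2.0,"z": 0.2,"rx": 0,"ry": 0,"rz": 0},{"x": 0,"y": 0,"z": 0,"rx": 0,"ry": 0,"rz": 0}]'

```text
clock: 50.8
position: [0.4676, 0.0187, 0.1104]
ee_rot: [-1.541, 0.267, -0.28]
force: [-0.4, 0.5, 0.3]
width: 0.436
```

```bash
python3 - <<'E'
from plan import *
plan([.4617,.0174,.043],TV,3)
E
```

```text
from [0.4676 0.0187 0.1104] w [-0.014 -0.006  0.006] ang 0.016 dist 0.068 t 50.8
{"x":-0.18, "y":2.24, "z":-0.14, "rx":-0.005, "ry":-0.002, "rz":0.002}
{"x":-0.18, "y":2.25, "z":-0.13, "rx":-0.005, "ry":-0.002, "rz":0.002}
{"x":-0.17, "y":2.25, "z":-0.12, "rx":-0.005, "ry":-0.002, "rz":0.002}
```

>>> move_arm --series '[{"x": -0.4,"y": 0.6,"z": -0.3,"rx": -0.009,"ry": -0.004,"rz": 0.004},{"x": -0.1,"y": 1.8,"z": -0.1,"rx": -0.004,"ry": -0.002,"rz": 0.002},{"x": 0,"y": 2.2,"z": 0,"rx": 0,"ry": 0,"rz": 0},{"x": 0,"y": 1.4,"z": 0,"rx": 0,"ry": 0,"rz": 0},{"x": 0,"y": 0,"z": 0,"rx": 0,"ry": 0,"rz": 0}]'

```text
clock: 51.42
position: [0.4645, 0.0163, 0.0523]
ee_rot: [-1.549, 0.265, -0.275]
force: [1.2, -0.3, -0.4]
width: 0.435
```

```bash
python3 - <<'E'
from plan import *
plan([.4617,.0174,.043],TV,1)
E
```

```text
from [0.4645 0.0163 0.0523] w [-0.006 -0.002  0.005] ang 0.008 dist 0.01 t 51.42
{"x":-0.31, "y":0.93, "z":0, "rx":-0.006, "ry":-0.002, "rz":0.005}
```

>>> move_arm --series '[{"x": -0.3,"y": 0.5,"z": 0,"rx": -0.005,"ry": -0.001,"rz": 0.004},{"x": 0,"y": 0.4,"z": 0,"rx": 0,"ry": 0,"rz": 0},{"x": 0,"y": 0,"z": 0,"rx": 0,"ry": 0,"rz": 0}]'

```text
clock: 51.8
position: [0.4625, 0.0176, 0.0441]
ee_rot: [-1.552, 0.267, -0.272]
force: [-0.7, 0.4, -0.4]
width: 0.437
```

>>> move_arm --series '[{"x": 0,"y": 0,"z": 0,"rx": 0,"ry": 0,"rz": 0},{"x": 0,"y": 0,"z": 0,"rx": 0,"ry": 0,"rz": 0},{"x": 0,"y": 0,"z": 0,"rx": 0,"ry": 0,"rz": 0},{"x": 0,"y": 0,"z": 0,"rx": 0,"ry": 0,"rz": 0}]' --jaw 1 --newtons 30

```text
clock: 52.3
position: [0.4626, 0.0177, 0.0444]
ee_rot: [-1.552, 0.266, -0.272]
force: [0.5, -0.2, -1.5]
width: 0.254
```

```bash
python3 - <<'E'
from plan import *
st=arm.observe();print(st["force"],st["width"],(Ro.from_rotvec(st["ee_rot"]).inv()*TV).as_rotvec())
o=(.4617-st["position"][0],.0174-st["position"][1]);print("lid offset from TCP",o)
st2=dict(st);st2["position"]=st["position"]+[0,0,.12]
plan([.5606,-.2247,.165],TV,6,st2)
E
```

```text
[ 0.54299883 -0.24160303 -1.50014678] 0.254025349577512 [-0.00241231 -0.0004499   0.00324867]
lid offset from TCP (np.float64(-0.0008625623935313298), np.float64(-0.000300245632136497))
from [0.4626 0.0177 0.1644] w [-0.002 -0.     0.003] ang 0.004 dist 0.261 t 52.3
{"x":2.9, "y":-0.01, "z":-3.25, "rx":-0, "ry":-0, "rz":0.001}
{"x":2.9, "y":-0.01, "z":-3.26, "rx":-0, "ry":-0, "rz":0.001}
{"x":2.9, "y":-0.01, "z":-3.26, "rx":-0, "ry":-0, "rz":0.001}
{"x":2.9, "y":-0.01, "z":-3.26, "rx":-0, "ry":-0, "rz":0.001}
{"x":2.9, "y":-0.01, "z":-3.26, "rx":-0, "ry":-0, "rz":0.001}
{"x":2.9, "y":-0.01, "z":-3.26, "rx":-0, "ry":-0, "rz":0.001}
```

>>> move_arm --series '[{"x": 0,"y": -0.8,"z": 0,"rx": 0,"ry": 0,"rz": 0},{"x": 0,"y": -2.5,"z": 0,"rx": 0,"ry": 0,"rz": 0},{"x": 0,"y": -4.0,"z": 0,"rx": 0,"ry": 0,"rz": 0},{"x": 0,"y": -4.0,"z": 0,"rx": 0,"ry": 0,"rz": 0},{"x": 2.0,"y": -0.7,"z": -2.2,"rx": 0,"ry": 0,"rz": 0.001},{"x": 3.5,"y": 0,"z": -4.0,"rx": 0,"ry": 0,"rz": 0.001},{"x": 3.5,"y": 0,"z": -4.0,"rx": 0,"ry": 0,"rz": 0.001},{"x": 3.5,"y": 0,"z": -4.0,"rx": 0,"ry": 0,"rz": 0},{"x": 2.5,"y": 0,"z": -2.8,"rx": 0,"ry": 0,"rz": 0},{"x": 1.0,"y": 0,"z": -1.0,"rx": 0,"ry": 0,"rz": 0},{"x": 0,"y": 0,"z": 0,"rx": 0,"ry": 0,"rz": 0}]'

```text
clock: 53.68
position: [0.5542, -0.2105, 0.1721]
ee_rot: [-1.552, 0.265, -0.266]
force: [0.2, 0.0, -1.4]
width: 0.255
```

```bash
python3 - <<'E'
from plan import *
plan([.5614,-.2244,.165],TV,1)
st=arm.observe();print(st["width"],st["force"])
for n,b in(("scene",(180,330,140,300)),("side",(260,420,320,480))):
    im=arm.get_image(n);cv2.imwrite(f"pics/A_{n}.png",cv2.resize(im[b[0]:b[1],b[2]:b[3]],None,fx=3.7,fy=3.7,interpolation=cv2.INTER_CUBIC))
E
```

```text
from [ 0.5542 -0.2105  0.1721] w [-0.002  0.004 -0.   ] ang 0.005 dist 0.017 t 53.67
{"x":1.14, "y":0.71, "z":-1.08, "rx":-0.002, "ry":0.004, "rz":-0}
0.2553987353591389 [ 0.24648415  0.01107053 -1.39692112]
```

View pics/A_scene.png

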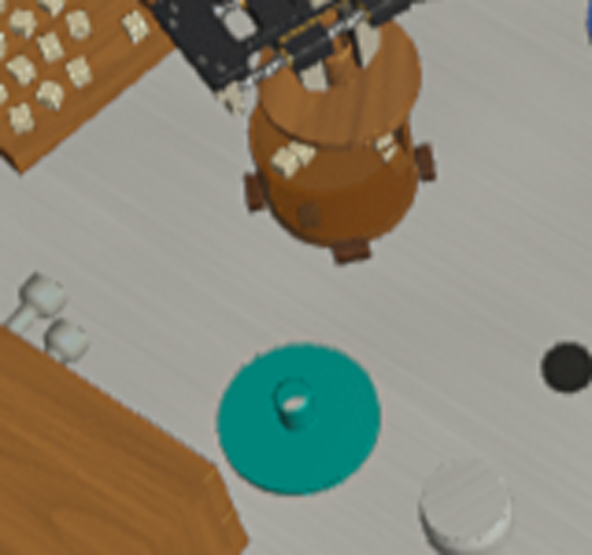

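View pics/A_side.png

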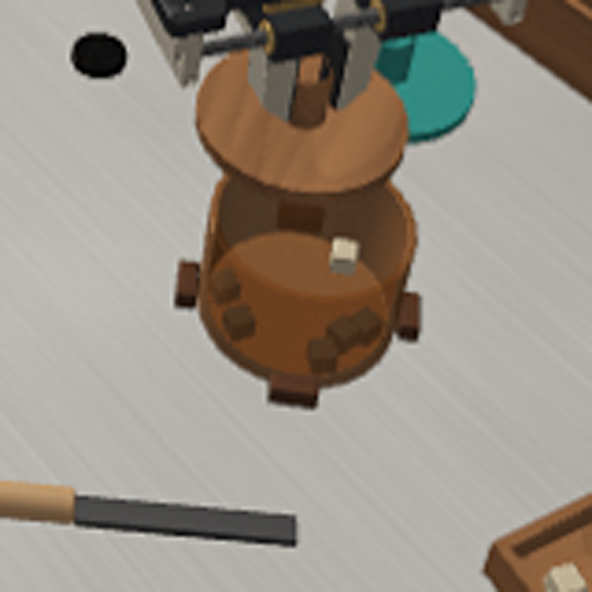

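>>> move_arm --series '[{"x": 0.6,"y": 0.3,"z": -0.6,"rx": -0.001,"ry": 0.003,"rz": 0},{"x": 0.5,"y": 1.2,"z": -0.5,"rx": 0,"ry": 0.001,"rz": 0},{"x": 0,"y": 1.5,"z": 0,"rx": 0,"ry": 0,"rz": 0},{"x": 0,"y": 0.9,"z": 0,"rx": 0,"ry": 0,"rz": 0},{"x": 0,"y": 0,"z": 0,"rx": 0,"ry": 0,"rz": 0}]'

```text
clock: 54.4
position: [0.5606, -0.2192, 0.1291]
ee_rot: [-1.55, 0.266, -0.261]
force: [-0.4, 1.0, -0.3]
width: 0.253
```

```bash
python3 - <<'E'
from plan import *
plan([.5614,-.2244,.1114],TV,1)
st=arm.observe();print(st["width"],st["force"])
for n,b in(("scene",(180,330,140,300)),("side",(260,420,320,480))):
    im=arm.get_image(n);cv2.imwrite(f"pics/B_{n}.png",cv2.resize(im[b[0]:b[1],b[2]:b[3]],None,fx=3.7,fy=3.7,interpolation=cv2.INTER_CUBIC))
E
python3 -c "
import cv2
a=cv2.imread('pics/B_scene.png')[:300,150:520];b=cv2.imread('pics/B_side.png')[50:450,130:480]
a=cv2.copyMakeBorder(a,0,100,0,0,0);cv2.imwrite('pics/B.png',cv2.hconcat([a,b]))"
```

```text
from [ 0.5606 -0.2192  0.1291] w [-0.004  0.007 -0.004] ang 0.008 dist 0.018 t 54.4
{"x":0.25, "y":1.77, "z":-0.48, "rx":-0.004, "ry":0.007, "rz":-0.004}
0.2527732930319082 [-0.43010133  1.03231477 -0.31459805]
```

View pics/B.png

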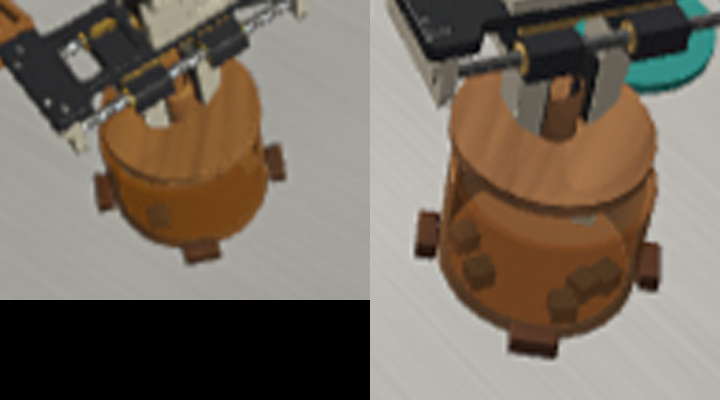

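>>> move_arm --series '[{"x": 0.2,"y": 0,"z": -0.4,"rx": -0.003,"ry": 0.005,"rz": -0.003},{"x": 0,"y": 0.3,"z": 0,"rx": 0,"ry": 0.001,"rz": 0},{"x": 0,"y": 0.3,"z": 0,"rx": 0,"ry": 0,"rz": 0},{"x": 0,"y": 0,"z": 0,"rx": 0,"ry": 0,"rz": 0}]'

```text
clock: 55.0
position: [0.5623, -0.2245, 0.1247]
ee_rot: [-1.553, 0.266, -0.271]
force: [-0.1, 0.1, -2.4]
width: 0.251
```

```bash
python3 - <<'E'
from plan import *
plan([.5614,-.2244,.1114],TV,1)
E
```

```text
from [ 0.5623 -0.2245  0.1247] w [-0.001 -0.     0.003] ang 0.003 dist 0.013 t 55.0
{"x":-0.09, "y":1.33, "z":-0.02, "rx":-0.001, "ry":-0, "rz":0.003}
```

>>> move_arm --series '[{"x": -0.1,"y": 0.3,"z": 0,"rx": 0,"ry": 0,"rz": 0.002},{"x": 0,"y": 0.4,"z": 0,"rx": 0,"ry": 0,"rz": 0},{"x": 0,"y": 0.3,"z": 0,"rx": 0,"ry": 0,"rz": 0},{"x": 0,"y": 0,"z": 0,"rx": 0,"ry": 0,"rz": 0}]'

```text
clock: 55.5
position: [0.5613, -0.224, 0.1139]
ee_rot: [-1.553, 0.268, -0.269]
force: [0.0, 0.6, -1.1]
width: 0.249
```

```bash
python3 - <<'E'
from plan import *
plan([.5614,-.2244,.1114],TV,1)
E
```

```text
from [ 0.5613 -0.224   0.1139] w [-0.001  0.     0.   ] ang 0.001 dist 0.003 t 55.5
{"x":0.03, "y":0.25, "z":-0.03, "rx":-0.001, "ry":0, "rz":0}
```

>>> move_arm --series '[{"x": 0,"y": 0.15,"z": 0,"rx": 0,"ry": 0,"rz": 0},{"x": 0,"y": 0.1,"z": 0,"rx": 0,"ry": 0,"rz": 0},{"x": 0,"y": 0,"z": 0,"rx": 0,"ry": 0,"rz": 0}]'

```text
clock: 55.88
position: [0.5614, -0.2241, 0.1115]
ee_rot: [-1.553, 0.268, -0.27]
force: [-0.8, 0.3, -0.4]
width: 0.255
```

```bash
python3 - <<'E'
from plan import *
plan([.5614,-.2244,.1114],TV,1)
for n,b in(("scene",(180,330,140,300)),("side",(260,420,320,480))):
    im=arm.get_image(n);cv2.imwrite(f"pics/C_{n}.png",cv2.resize(im[b[0]:b[1],b[2]:b[3]],None,fx=3.7,fy=3.7,interpolation=cv2.INTER_CUBIC))
a=cv2.imread('pics/C_scene.png')[:300,150:520];b=cv2.imread('pics/C_side.png')[50:450,130:480]
a=cv2.copyMakeBorder(a,0,100,0,0,0);cv2.imwrite('pics/C.png',cv2.hconcat([a,b]))
E
```

```text
from [ 0.5614 -0.2241  0.1115] w [-0.001  0.     0.001] ang 0.001 dist 0.0 t 55.88
{"x":0.01, "y":0.01, "z":-0.03, "rx":-0.001, "ry":0, "rz":0.001}
```

View pics/C.png

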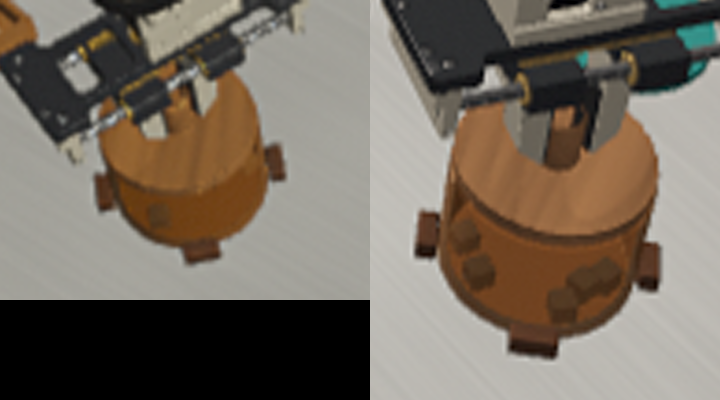

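>>> move_arm --series '[{"x": 0,"y": 0.1,"z": 0,"rx": 0,"ry": 0,"rz": 0},{"x": 0,"y": 0.05,"z": 0,"rx": 0,"ry": 0,"rz": 0},{"x": 0,"y": 0,"z": 0,"rx": 0,"ry": 0,"rz": 0}]'

```text
clock: 56.35
position: [0.5614, -0.2241, 0.1115]
ee_rot: [-1.552, 0.267, -0.27]
force: [0.0, -0.2, -1.7]
width: 0.251
```

>>> move_arm --series '[{"x": 0,"y": 0.2,"z": 0,"rx": 0,"ry": 0,"rz": 0},{"x": 0,"y": 0.15,"z": 0,"rx": 0,"ry": 0,"rz": 0}]'

```text
clock: 56.6
position: [0.5615, -0.2242, 0.1113]
ee_rot: [-1.55, 0.266, -0.271]
force: [-7.6, 3.9, 20.4]
width: 0.254
```

>>> move_arm --series '[{"x": 0,"y": 0,"z": 0,"rx": 0,"ry": 0,"rz": 0}]'

```text
clock: 56.72
position: [0.5616, -0.2243, 0.1117]
ee_rot: [-1.55, 0.266, -0.272]
force: [-0.8, -0.2, -0.9]
width: 0.253
```

>>> move_arm --series '[{"x": 0,"y": 0,"z": 0,"rx": 0,"ry": 0,"rz": 0},{"x": 0,"y": 0,"z": 0,"rx": 0,"ry": 0,"rz": 0},{"x": 0,"y": 0,"z": 0,"rx": 0,"ry": 0,"rz": 0},{"x": 0,"y": -0.5,"z": 0,"rx": 0,"ry": 0,"rz": 0},{"x": 0,"y": -2.0,"z": 0,"rx": 0,"ry": 0,"rz": 0},{"x": 0,"y": -4.0,"z": 0,"rx": 0,"ry": 0,"rz": 0},{"x": 0,"y": -4.0,"z": -2.0,"rx": 0,"ry": 0,"rz": 0},{"x": 0,"y": -4.0,"z": -4.0,"rx": 0,"ry": 0,"rz": 0},{"x": 0,"y": -2.0,"z": -3.0,"rx": 0,"ry": 0,"rz": 0},{"x": 0,"y": 0,"z": 0,"rx": 0,"ry": 0,"rz": 0}]' --jaw 5

```text
clock: 57.98
position: [0.53, -0.3118, 0.2824]
ee_rot: [-1.552, 0.265, -0.271]
force: [0.7, 0.1, -0.9]
width: 0.543
```

```bash
python3 - <<'E'
from plan import *
st=arm.observe()
w=arm.get_image("wrist");cv2.imwrite("pics/D_w.png",w);s=arm.get_image("scene");d=arm.get_image("side")
cv2.imwrite("pics/D_s.png",s)
a=cv2.resize(s[190:265,190:275],(453,400),interpolation=cv2.INTER_CUBIC);b=cv2.resize(d[285:375,360:440],(355,400),interpolation=cv2.INTER_CUBIC)
cv2.imwrite("pics/D.png",cv2.hconcat([a,b])[:, :800])
c=cam("wrist",st);hsv=cv2.cvtColor(w,cv2.COLOR_BGR2HSV)
print(st["position"],proj(c,[[.5606,-.2247,.085],[.5606,-.2247,.117]]))
E
```

```text
[ 0.53004782 -0.31177431  0.28240124] [[311.4959974  101.72586907]
 [311.47401477  98.65636258]]
```

View pics/D.png

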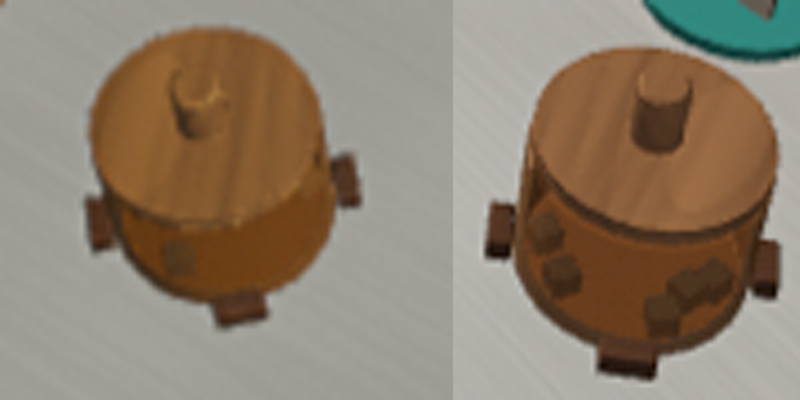

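View pics/D_w.png

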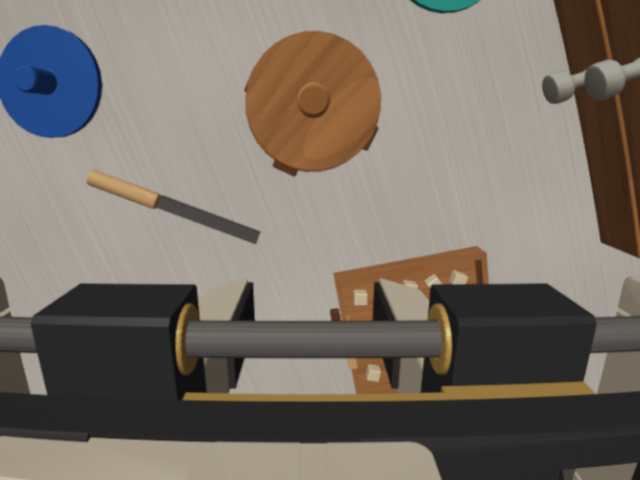

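View pics/D_s.png

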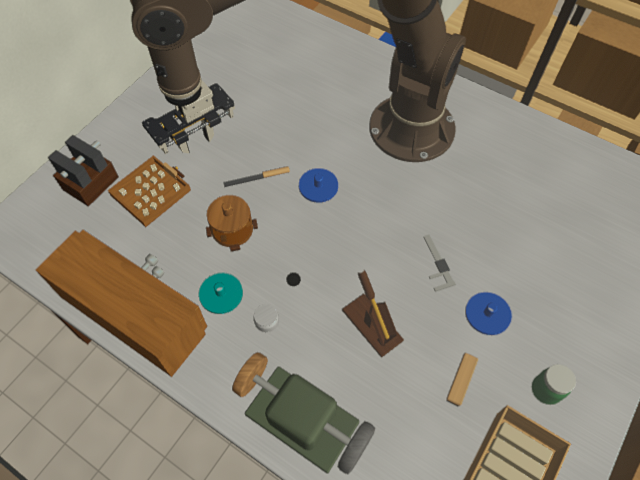

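```bash
python3 -c "
from cell import arm
print(arm.observe()['clock']);print(arm.sign_off())"
```

```text
58.125
the job is handed in; nothing more can be done
None
```

I stirred the dice, laid the stick back in its rest and put the wooden lid on the jar. I handed the job in at 58.1 s, inside the 72 s limit.

**Stirring:** It took two goes.
- **First go:** the stick pivoted about 7° in the grip. By the end of the second turn its tip had drifted from the ring to about the middle of the jar.
- **Second go:** I reseated the stick in the rest, gripped it harder (58 N) and stirred again. It went round counter-clockwise for about 840°, so two full turns past the side nearest the robot. The tip was about 5 mm above the floor, mostly 21–27 mm out from the middle. The stick stayed straight.

The first go began at the side nearest the robot. The second entered the ring on the left side, because dice were lying on the near side. For a moment a die pushed the ring in to about 18 mm, and the correction then took it out to about 31 mm.

**Last checks:**
- **Stick:** the tip shows within a pixel or so of where it lay at the start.
- **Dice:** six were counted in the jar with the lid just above it. With the lid on, five show through the glass and the sixth is hidden under the lid.
- **Lid:** it looks flat on the rim and is within about 1.5 mm of the measured jar centre.
- **Bystanders:** they look unmoved by eye; I did not measure them.

**Force:** contact when seating the lid peaked at about 20 N, firmer than I wanted. The highest reading I saw at any other time was about 5 N.

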